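Hang the tool hanger on the garage rail and shut its box

TASK

Lift the steel tool hanger out of its box, hook it over the bench rail at the thin neck (the only place its mouth goes over) and slide it along the thick bar until it touches the stop collar; be gentle, the collar is only clamped by friction and must stay where it is set. Leave the hanger hanging freely against the collar, slide the box's cover fully shut over the empty compartment, and leave everything else on the bench alone.

Things in the scene. Friction and masses are not known exactly. Their poses are not given: they have to be found in the camera images.
- hanger: Loose bent-steel tool hanger, about 0.18 kg. Hung: z up, y along the rail, origin on the thick bar's axis. Square hook 28 mm wide (y): crown z +8 to +12, arms x -14.5 to -10.5 and +10.5 to +14.5, down to z -24. Front (-x) arm goes on as a plate 56 mm wide to z -74, where a shelf (z -74 to -70) points back to x +36. Starts leaning 0.30 rad from upright to the box's front, plate on a sloped cradle.
- hanger_mouth (a point): Middle of the hook's mouth, 16 mm below the hanger's origin, axes as the hanger's. Rounded lips (radius 4 mm) on both arms narrow the 21 mm inside to 13 mm here. The rail can only come in from the hanger's +x side, between back arm and shelf (origin z -70 to -24), and then up through the mouth.
- hanger_tab (a point): Middle of the black grip tab on top of the crown, 31 mm above the hanger's origin, axes as the hanger's: 12 (x) x 28 (y) x 38 (z) mm. Fingertips lower than its foot would meet the bar or the collar.
- rail: Fixed steel rail on two posts; origin on the bench under the middle of the bar, y along the bar. Bar axis 170 mm above the bench, bar 16 mm thick, y -155 to +155; square posts 24 x 14 mm at y -162 and +162, up to z 188. Nothing is below the bar between the posts. Base plates 110 x 40 x 6 mm.
- neck (a point): Centre of the rail's thin neck, on the bar axis (rail frame 0, -85, 170 mm), axes as the rail's. Neck 9 mm thick for 22 mm to either side along y, then 6 mm long cones up to the 16 mm bar.
- collar: Stop collar on the thick bar, on the +y side of the neck: disc 30 mm in diameter, 20 mm long in y, origin at its centre on the bar axis, axes as the rail's; a thumb screw sticks out 32 mm to +x. It is held by friction and slides if pushed with more than about 9 N. The hanger touches it when its origin is 24 mm from the collar's, on the neck's side.
- box: Fixed grey steel box 120 (x) x 240 (y) x 72 (z) mm, origin centre of the underside. The half at +y is the open compartment (112 x 116 mm inside, hanger near its middle), the half at -y a closed deck.
- cover (a joint): Cover's slide: 0 = fully shut over the compartment, 0.12 m = fully open over the deck (cover moves towards the box's -y as it grows). Friction about 2.5 N.
- cover_grip (a point): Middle of the bar handle on the cover, axes as the box's, 24 mm above the cover's underside; cover plate 112 x 120 x 4 mm, its underside 72 mm above the bench. Handle 14 (x) x 32 (y) mm, from the plate to 32 mm above the cover's underside.
- spray: Bystander: spray can, diameter 52, height 170 mm, origin under its centre.
- jar: Bystander: glass jar, diameter 60, height 75 mm.
- screwdriver: Bystander: screwdriver lying on the bench.
- wrench: Bystander: wrench lying on the bench.
- tape: Bystander: roll of tape lying flat, diameter 90, height 25 mm.
- carton: Bystander: small carton 70 x 110 x 60 mm.
- tin: Bystander: open tin, diameter 70, height 60 mm.
Mind the look-alikes: they are no part of the job. What is shaped like the hanger but turquoise or yellow is not meant.

How it is judged (in metres and radians):
On the way:
1. the hanger, hooked on the thick bar, touches the stop collar (x of hanger in the frame of neck between -0.006 and 0.006 m and z of hanger in the frame of neck above -0.005 m and y of hanger in the frame of collar between -0.026 and -0.021 m and contact force between hanger and collar above 0.3 N), for 0.02 s.
At the end, for the whole second after the job is handed in: The hanger hangs at rest on the thick bar (origin within 6 mm of the bar axis sideways and within 5 mm in height, tilt under 0.2 rad) no more than 4 mm short of the stop collar, and the box's cover is shut to within 4 mm (x of hanger in the frame of neck between -0.006 and 0.006 m and z of hanger in the frame of neck between -0.005 and 0.004 m and y of hanger in the frame of collar between -0.028 and -0.021 m and angle between hanger's own z axis and vertical below 0.2 rad and linear speed of hanger below 0.02 m/s and value of joint cover below 0.004 m); the robot touches nothing.
It fails at once if the stop collar is pushed more than 4 mm out of place (distance of collar from where it was at the start of the episode above 0.004 m).
It fails at once if a bystander on the bench is shoved more than 30 mm (distance of any of spray, jar, screwdriver, wrench, tape, carton, tin from where it was at the start of the episode above 0.03 m).
It also fails if it takes over 72 s, if anything falls off the work surface, if the arm or the gripper's body presses on something with over 40 N, if the wrist force passes 120 N, or if a joint passes its speed limit or range.

ROBOT

A 7-joint arm with a two-finger parallel gripper is mounted at the origin on the work surface. World frame = base frame: x ahead of the robot, y to its left, z up, the work surface at z = 0. Lengths are in mm, angles in degrees, forces in N, time in s.
With the tool pointing down it reaches from about 425 to 950 mm from the base axis. Payload 4.7 kg.
Tool frame: the origin (TCP) lies midway between the tips of the shut fingers; the grasp point (between the pads) lies 19 mm behind it; z points along the fingers, x is the direction in which the jaws open and shut, and the axes are right-handed (so a half turn about z gives the same grasp; the last joint's range is limited). The gripper opens to 87 mm and grips with 3 to 60 N. Pads are 19 mm wide; open, the fingers measure 117 mm over their backs; the gripper's body (75 mm by 190 mm) begins 51 mm behind the grasp point.
Start: joints at [-69.895, 26.849, -2.785, 87.806, 1.381, 65.374, -4.715], TCP at [250.207, 626.936, 188.273] pointing down, gripper open.
Joint ranges: [-148.3, 148.3], [-19.14, 114.17], [-79.39, 73.82], [5.75, 140.21], [-59.74, 239.74], [12.07, 113.84], [-152.46, 152.46]. Speed limits (degrees/s): [147.25, 147.25, 180, 180, 180, 180, 180].

INTERFACE

Orientations are given as a 3x3 rotation matrix whose columns are the frame's x, y, z axes.
In Python, from cell import state, viewer, ticket, spot_in, regions_of gives the robot as it stands.
- The arm moves only by the tool step_arm, never from a script. Its argument "motion" is a list of rows, each an object of numbers: "ax", "ay", "az": the turn, a rotation vector about the tool's x, y, z in degrees; "dx", "dy", "dz": the shift along the tool's x, y, z in cm; "grip": the finger opening in cm, from 0 to 8.7. A call has 1 to 20 rows; each row is the pose to reach, as a shift and turn from the pose commanded when the call began, along the tool's axes at that moment; what a row does not reach only later rows make up. A row lasts 1/10 s, in which the tool goes at most 50 mm and 8.59 degrees, less where a joint would pass 70% of its speed; a pose out of reach is approached as far as the arm can. A call with a gripper value outside its range is refused whole. The fingers move at their own pace and stop on an object; "newtons" is the grip in N (left out, the last holds). Time passes only in rows, so rows that repeat a pose let the fingers close. It gives the time, the measured TCP pose, the force and the opening at its end, in the units of the state.
- state(): the state, without advancing time (a new reading comes with each control period).
- viewer.snapshot(name): name is "side" or "top" or "wrist"; returns a dict with "frame" (480x640x3 uint8, blue, green, red), "vfov" (degrees; the focal length in pixels is half the picture's height over the tangent of half this angle, whatever the lens; pixels are square), "cx", "cy" (the principal point, pixels), "world_from_camera" (4x4, takes a point from camera to world coordinates). Camera axes: x right, y up, looking along -z (the intrinsics and any distortion apply to the point x, -y, -z); pixel columns grow to the right and rows downward; lengths in mm; the calibration is good to about 2 mm. A picture is of the moment at which its call begins. There is no depth.
- ticket.hand_in(): hands the job in, once; it reports no verdict.
Trained networks look in the newest picture that a camera, given by its name, has taken for a name from the list of things; names that differ only in an ending like _2 or _b are one class to them, and where a whole thing is asked for, a point or a joint stands for the part that bears it (a point fixed in the world has none). Each returns a list of dicts, best first, with "confidence" (0 to 1); they miss things now and then, are a little off and sometimes report something else, mostly with a low value. They report only what shows in the picture. A call takes as long as a camera call. They do not tell look-alikes from the thing itself.
- spot_in(thing, camera): "point" ([x, y, z] in mm, in world coordinates, good to about 4 mm: the middle of the surface that is visible of it).
- regions_of(thing, camera): "region" (480x640 bool, what is visible of it).
The state is a dict: "t": time; "joint_positions": joint angles; "dq": joint speeds; "effort": joint torques, N m; "eef_pos": TCP position; "eef_rot": TCP orientation; "wrist_force": force on the tool from outside, world axes, zero at the start; "torque": the same for the moment, N m; "gripper_width": finger opening in mm.
Only numpy, scipy, OpenCV 4.12 (cv2) and the standard library are available. Lean on these libraries where they do the work, as an engineer would, in place of code of your own. Each camera call takes 0.05 s, during which the arm holds its last target. There are 200 camera calls.

## Working session

There is one attempt and no reset: what is moved stays moved. The work goes in short steps, Python scripts to look and compute and a tool call to move; the robot and the scene stay as the last step left them, time stands still between calls to the robot, and variables do not carry over. Pictures are saved under pics/ and viewed, about 8 in all and at most 12, crops included, and the job is handed in when it is done.

Besides the shell and the picture viewer there is one more tool, called after "Request:" as name(argument=value, ...) on one line, values as JSON. step_arm: Moves the arm, as the interface text tells. Its arguments: {"type":"object","properties":{"motion":{"type":"array","items":{"type":"object","properties":{"ax":{"type":"number"},"ay":{"type":"number"},"az":{"type":"number"},"dx":{"type":"number"},"dy":{"type":"number"},"dz":{"type":"number"},"grip":{"type":"number"}}}},"newtons":{"type":"number"}},"required":["motion"]}

```bash
mkdir -p pics; ls; cat > h.py <<'E'
import numpy as np, cv2
from cell import state, viewer, ticket, spot_in, regions_of
def K(s):
    f=240/np.tan(np.radians(s["vfov"]/2)); return f
def proj(s,P):
    M=np.linalg.inv(np.array(s["world_from_camera"])); p=(M[:3,:3]@np.atleast_2d(P).T).T+M[:3,3]
    f=K(s); return np.c_[s["cx"]+f*p[:,0]/-p[:,2], s["cy"]+f*-p[:,1]/-p[:,2]]
def onplane(s,u,v,z):
    M=np.array(s["world_from_camera"]);f=K(s)
    d=M[:3,:3]@np.array([(u-s["cx"])/f,-(v-s["cy"])/f,-1]); o=M[:3,3]
    return o+d*(z-o[2])/d[2]
E
python3 - <<'E'
from h import *
ims=[]
for c in("top","side"):
    s=viewer.snapshot(c); ims.append(s["frame"]); print(c,s["vfov"],s["cx"],s["cy"],[k for k in s if k not in("frame",)]);print(np.round(s["world_from_camera"],3).tolist())
    for t in("hanger","hanger_tab","rail","collar","neck","box","cover_grip","spray","jar","tin","carton","tape","wrench","screwdriver"):
        try: r=spot_in(t,c); print(t,[(np.round(x["point"]).tolist(),round(x["confidence"],2), np.round(proj(s,x["point"])[0]).tolist()) for x in r[:4]])
        except Exception as e: print(t,e)
    cv2.imwrite(f"pics/{c}0.png",s["frame"])
print(state())
E
```

```text
pics
top 56.96542559846007 315.75345795865104 239.45009651302678 ['vfov', 'cx', 'cy', 'world_from_camera']
[[0.007, 0.986, -0.168, 384.88], [-1.0, 0.004, -0.017, -56.254], [-0.016, 0.168, 0.986, 1124.45], [0.0, 0.0, 0.0, 1.0]]
hanger [([605.0, -161.0, 27.0], 0.92, [365.0, 226.0]), ([390.0, -263.0, 40.0], 0.74, [409.0, 313.0]), ([542.0, -448.0, 40.0], 0.66, [482.0, 251.0]), ([364.0, -449.0, 37.0], 0.57, [486.0, 324.0])]
hanger_tab [([540.0, -446.0, 35.0], 0.98, [481.0, 252.0]), ([385.0, -258.0, 40.0], 0.92, [407.0, 315.0]), ([359.0, -448.0, 37.0], 0.89, [486.0, 327.0]), ([606.0, -159.0, 30.0], 0.86, [364.0, 226.0])]
rail [([588.0, 220.0, 155.0], 0.69, [200.0, 222.0])]
collar [([407.0, 310.0, 24.0], 0.61, [175.0, 305.0]), ([595.0, 235.0, 180.0], 0.54, [191.0, 217.0])]
neck [([588.0, 215.0, 160.0], 0.97, [202.0, 222.0])]
box [([595.0, -233.0, 72.0], 0.59, [396.0, 227.0])]
cover_grip [([586.0, -277.0, 78.0], 0.65, [415.0, 230.0]), ([595.0, -231.0, 74.0], 0.49, [396.0, 227.0])]
spray [([746.0, 21.0, 152.0], 0.9, [290.0, 156.0])]
jar [([441.0, 10.0, 75.0], 0.83, [295.0, 290.0])]
tin [([415
[... 1915 characters left out ...]
  65.37362385,  -4.7173083 ]), 'dq': array([ 0.01909716, -0.08168501, -0.15191643,  0.15853539,  0.05786024,
        0.06847566, -0.08013734]), 'effort': array([-6.53217683e-06, -5.07838190e+01, -8.07792437e-02, -2.36446756e+01,
       -6.12993166e-02,  3.13780981e-02,  1.60917483e-05]), 'eef_pos': array([250.21187537, 626.94730022, 188.28581021]), 'eef_rot': array([[ 3.70782859e-01,  9.28719587e-01, -2.77478263e-05],
       [ 9.28719580e-01, -3.70782853e-01,  1.31905338e-04],
       [ 1.12214652e-04, -7.46781878e-05, -9.99999991e-01]]), 'wrist_force': array([-0.90782947,  0.08698811,  1.32290209]), 'torque': array([ 0.01819603,  0.01007387, -0.02019765]), 'gripper_width': 87.25350397941634}
```

View images.

View pics/top0.png

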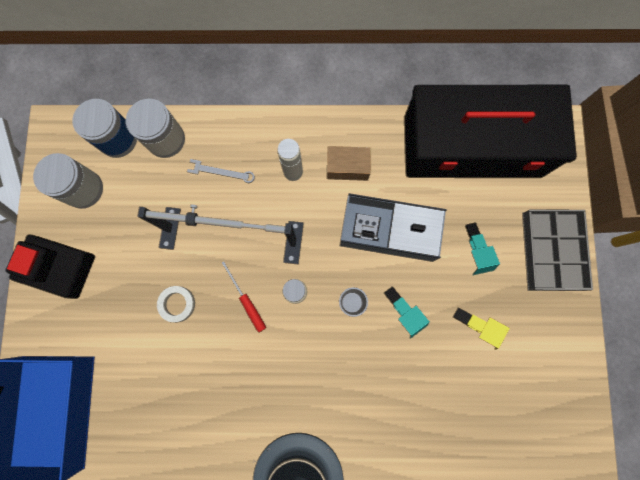

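View pics/side0.png

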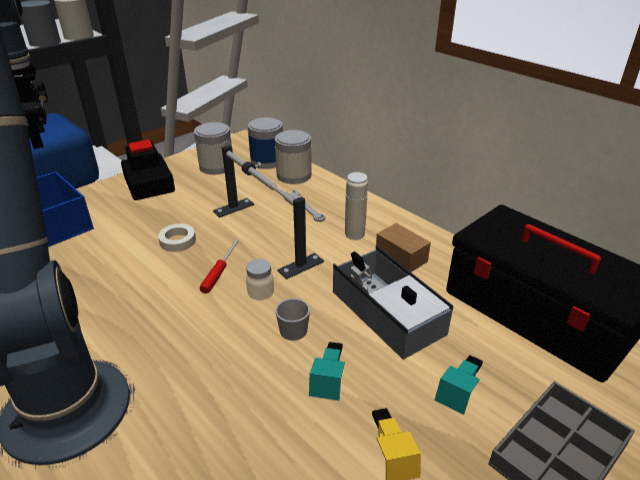

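```bash
python3 - <<'E'
import cv2, numpy as np
t=cv2.imread("pics/top0.png"); s=cv2.imread("pics/side0.png")
a=cv2.resize(t[195:265,130:310],None,fx=4.4,fy=4.4,interpolation=cv2.INTER_CUBIC)
b=cv2.resize(t[185:265,335:450],(392,273),interpolation=cv2.INTER_CUBIC)
c=cv2.resize(s[240:355,325:455],(392,347)[:2],interpolation=cv2.INTER_CUBIC)[:273]
bot=np.hstack([b,c]); bot=cv2.copyMakeBorder(bot,0,0,0,a.shape[1]-bot.shape[1],cv2.BORDER_CONSTANT)
o=np.vstack([a,bot]);print(o.shape); cv2.imwrite("pics/c1.png",o)
E
```

```text
(581, 792, 3)
```

View pics/c1.png

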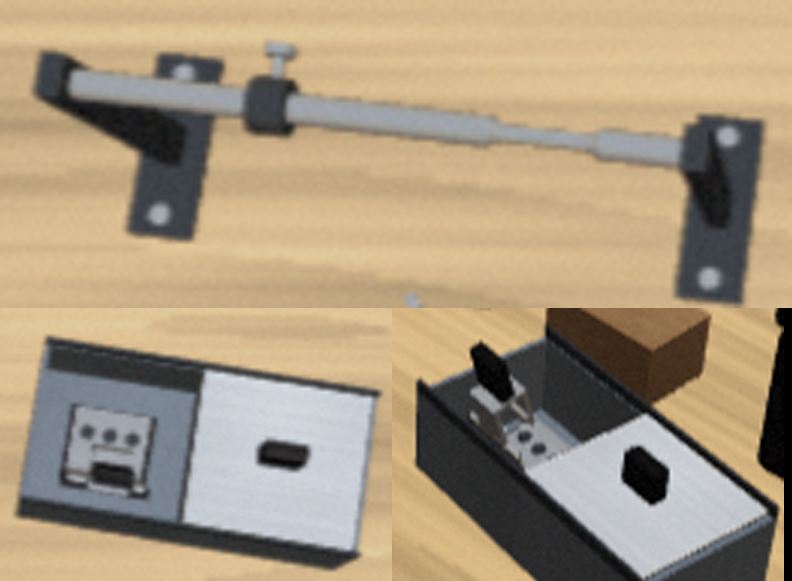

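```bash
python3 - <<'E'
from h import *
s=viewer.snapshot("top")
A=lambda x,y:(130+x/4.4,195+y/4.4)
B=lambda x,y:(335+x/3.41,185+(y-308)/3.41)
def P(n,q,z): p=onplane(s,*q,z); print(n,np.round(p,1)); return p
l=P("barL",A(71,85),170); r=P("barR",A(684,152),170)
print(np.linalg.norm(l-r)); d=(l-r)/np.linalg.norm(l-r); print("yaw",np.degrees(np.arctan2(-d[0],d[1])))
n=P("neck",A(547,138),170); c=P("collar",A(270,105),170); m=(l+r)/2; print("mid",m,"neck s",(n-m)@d,"collar s",(c-m)@d)
q=[P("b%d"%i,B(*x),72) for i,x in enumerate([(48,338),(380,393),(357,556),(18,497)])]
print(np.linalg.norm(q[0]-q[1]),np.linalg.norm(q[2]-q[3]),np.linalg.norm(q[0]-q[3]),np.linalg.norm(q[1]-q[2])); print(np.mean(q,0))
e=(q[0]-q[1]); print("byaw",np.degrees(np.arctan2(-e[0],e[1])));e=(q[3]-q[2]); print("byaw",np.degrees(np.arctan2(-e[0],e[1])))
P("handle",B(283,455),104)
P("tab",B(117,472),120)
# tab segmentation
for c in("top","side"):
    viewer.snapshot(c)
    for x in regions_of("hanger_tab",c)[:6]:
        m=x["region"]; v,u=np.nonzero(m); print(c,round(x["confidence"],2),m.sum(),u.min(),u.max(),v.min(),v.max(),u.mean(),v.mean())
E
```

```text
barL [602.2 337.6 170. ]
barR [568.9  26.7 170. ]
312.63666615372455
yaw -6.107726731488944
neck [575.8  95.6 170. ]
collar [592.2 235.9 170. ]
mid [585.51908814 182.12075405 170.        ] neck s -87.10916138974267 collar s 54.21607024026221
b0 [ 677.7 -119.5   72. ]
b1 [ 637.9 -355.5   72. ]
b2 [ 520.8 -334.6   72. ]
b3 [561.6 -97.6  72. ]
239.42315675093255 240.44321091670946 118.1455366470173 118.96117210404537
[ 599.47705263 -226.78915184   72.        ]
byaw -9.581546785367712
byaw -9.779411515353308
handle [ 586.3 -278.3  104. ]
tab [ 571.  -162.6  120. ]
top 0.93 866 466 498 223 272 481.09122401847577 250.14780600461893
top 0.89 878 384 428 287 337 406.5148063781321 312.7391799544419
top 0.84 492 354 378 214 238 366.0589430894309 226.130081300813
top 0.73 518 187 252 159 181 217.1911196911197 170.8030888030888
top 0.62 993 453 508 308 348 483.1923464249748 327.4219536757301
side 0.81 1469 309 343 343 400 326.8699795779442 374.0422055820286
side 0.72 1572 436 482 356 414 458.30725190839695 384.7830788804071
side 0.7 2130 372 420 409 479 396.87230046948355 448.3159624413146
```

```bash
cat >> h.py <<'E'
from scipy.spatial.transform import Rotation as Ro
def Rt(yaw,lean=0.0):
    "tool R for hanger yaw (deg) and lean(rad, top towards -x): tool x=hanger x, z=-hanger z"
    H=Ro.from_euler("z",yaw,degrees=True).as_matrix()@Ro.from_euler("y",-lean).as_matrix()
    return np.c_[H[:,0],-H[:,1],-H[:,2]]
def mv(p,R):
    s=state(); R0=np.array(s["eef_rot"]); d=R0.T@(np.array(p)-s["eef_pos"])/10
    a=Ro.from_matrix(R0.T@R).as_rotvec(degrees=True)
    print("d(cm)",np.round(d,2),"a",np.round(a,2),"at",np.round(s["eef_pos"],1))
E
python3 - <<'E'
from h import *
s=viewer.snapshot("wrist"); st=state()
R=np.array(st["eef_rot"]); M=np.array(s["world_from_camera"])
print("cam in tool",np.round(R.T@(M[:3,3]-st["eef_pos"]),1)); print(np.round(R.T@M[:3,:3],3),s["vfov"])
mv([560,-165,300],Rt(-9.7,0))
E
```

```text
cam in tool [   0.3  -83.8 -196.9]
[[ 1.     0.001  0.   ]
 [ 0.001 -0.953 -0.302]
 [ 0.     0.302 -0.953]] 62.300270217479294
d(cm) [-62.06  58.13 -11.18] a [-0.    0.   77.94] at [250.2 626.9 188.2]
```

Request:
step_arm(motion=[{"dz": -5},{"dz": -10},{"dx": -62,"dy": 58,"dz": -11,"az": 78},{"dx": -62,"dy": 58,"dz": -11,"az": 78},{"dx": -62,"dy": 58,"dz": -11,"az": 78},{"dx": -62,"dy": 58,"dz": -11,"az": 78},{"dx": -62,"dy": 58,"dz": -11,"az": 78},{"dx": -62,"dy": 58,"dz": -11,"az": 78},{"dx": -62,"dy": 58,"dz": -11,"az": 78},{"dx": -62,"dy": 58,"dz": -11,"az": 78},{"dx": -62,"dy": 58,"dz": -11,"az": 78},{"dx": -62,"dy": 58,"dz": -11,"az": 78},{"dx": -62,"dy": 58,"dz": -11,"az": 78},{"dx": -62,"dy": 58,"dz": -11,"az": 78},{"dx": -62,"dy": 58,"dz": -11,"az": 78},{"dx": -62,"dy": 58,"dz": -11,"az": 78},{"dx": -62,"dy": 58,"dz": -11,"az": 78},{"dx": -62,"dy": 58,"dz": -11,"az": 78},{"dx": -62,"dy": 58,"dz": -11,"az": 78},{"dx": -62,"dy": 58,"dz": -11,"az": 78}])

```text
$.motion[0]: bad value
```

```bash
python3 - <<'E'
from h import *
s=viewer.snapshot("wrist"); cv2.imwrite("pics/w1.png",s["frame"]); st=state(); print(st["t"],st["eef_pos"],st["eef_rot"])
for t in("hanger","hanger_tab","cover_grip"):
    print(t,[(np.round(x["point"]).tolist(),round(x["confidence"],2), np.round(proj(s,x["point"])[0]).tolist()) for x in spot_in(t,"wrist")[:3]])
E
```

```text
1.85 [250.18679588 626.95700981 188.28776105] [[ 3.70660589e-01  9.28768393e-01  4.94971668e-07]
 [ 9.28768387e-01 -3.70660587e-01  1.07164540e-04]
 [ 9.97145040e-05 -3.92619575e-05 -9.99999994e-01]]
hanger []
hanger_tab []
cover_grip []
```

View pics/w1.png

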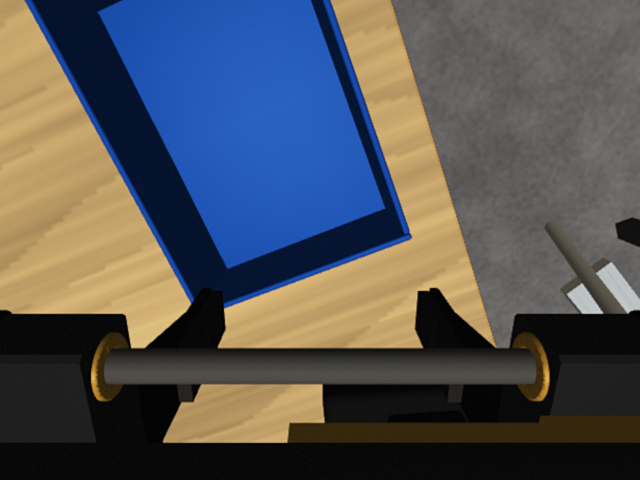

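Request:
step_arm(motion=[{"dx": 0,"dy": 0,"dz": -5,"ax": 0,"ay": 0,"az": 0,"grip": 8.7},{"dx": 0,"dy": 0,"dz": -10,"ax": 0,"ay": 0,"az": 0,"grip": 8.7},{"dx": -62,"dy": 58,"dz": -11,"ax": 0,"ay": 0,"az": 78,"grip": 8.7},{"dx": -62,"dy": 58,"dz": -11,"ax": 0,"ay": 0,"az": 78,"grip": 8.7},{"dx": -62,"dy": 58,"dz": -11,"ax": 0,"ay": 0,"az": 78,"grip": 8.7},{"dx": -62,"dy": 58,"dz": -11,"ax": 0,"ay": 0,"az": 78,"grip": 8.7},{"dx": -62,"dy": 58,"dz": -11,"ax": 0,"ay": 0,"az": 78,"grip": 8.7},{"dx": -62,"dy": 58,"dz": -11,"ax": 0,"ay": 0,"az": 78,"grip": 8.7},{"dx": -62,"dy": 58,"dz": -11,"ax": 0,"ay": 0,"az": 78,"grip": 8.7},{"dx": -62,"dy": 58,"dz": -11,"ax": 0,"ay": 0,"az": 78,"grip": 8.7},{"dx": -62,"dy": 58,"dz": -11,"ax": 0,"ay": 0,"az": 78,"grip": 8.7},{"dx": -62,"dy": 58,"dz": -11,"ax": 0,"ay": 0,"az": 78,"grip": 8.7},{"dx": -62,"dy": 58,"dz": -11,"ax": 0,"ay": 0,"az": 78,"grip": 8.7},{"dx": -62,"dy": 58,"dz": -11,"ax": 0,"ay": 0,"az": 78,"grip": 8.7},{"dx": -62,"dy": 58,"dz": -11,"ax": 0,"ay": 0,"az": 78,"grip": 8.7},{"dx": -62,"dy": 58,"dz": -11,"ax": 0,"ay": 0,"az": 78,"grip": 8.7},{"dx": -62,"dy": 58,"dz": -11,"ax": 0,"ay": 0,"az": 78,"grip": 8.7},{"dx": -62,"dy": 58,"dz": -11,"ax": 0,"ay": 0,"az": 78,"grip": 8.7},{"dx": -62,"dy": 58,"dz": -11,"ax": 0,"ay": 0,"az": 78,"grip": 8.7},{"dx": -62,"dy": 58,"dz": -11,"ax": 0,"ay": 0,"az": 78,"grip": 8.7}])

```text
t: 4.0
eef_pos: [558.9, -172.0, 298.3]
eef_rot: [[0.984, -0.18, 0.0], [-0.18, -0.984, -0.006], [0.001, 0.006, -1.0]]
wrist_force: [-0.3, 0.4, 0.1]
gripper_width: 87.4
```

```bash
python3 - <<'E'
from h import *
s=viewer.snapshot("wrist"); cv2.imwrite("pics/w2.png",s["frame"]); np.save("w2.npy",s,allow_pickle=True); st=state(); print(st["t"],st["eef_pos"])
for t in("hanger","hanger_tab","cover_grip"):
    print(t,[(np.round(x["point"]).tolist(),round(x["confidence"],2), np.round(proj(s,x["point"])[0]).tolist()) for x in spot_in(t,"wrist")[:3]])
E
```

```text
4.05 [ 558.70294312 -167.9382963   298.00787111]
hanger [([401.0, -251.0, 38.0], 0.96, [207.0, 275.0]), ([602.0, -157.0, 32.0], 0.93, [354.0, 170.0]), ([357.0, -457.0, 44.0], 0.93, [214.0, 417.0])]
hanger_tab [([595.0, -155.0, 30.0], 0.75, [348.0, 169.0]), ([402.0, -248.0, 33.0], 0.62, [208.0, 272.0]), ([532.0, -457.0, 46.0], 0.6, [339.0, 399.0])]
cover_grip [([590.0, -272.0, 78.0], 0.91, [363.0, 278.0]), ([596.0, -153.0, 30.0], 0.31, [348.0, 168.0])]
```

View pics/w2.png

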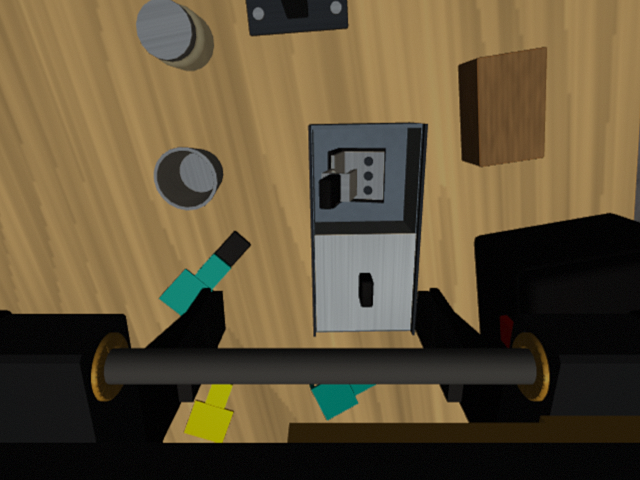

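```bash
python3 - <<'E'
import cv2
t=cv2.imread("pics/w2.png"); cv2.imwrite("pics/c2.png",cv2.resize(t[115:215,300:430],None,fx=6,fy=6,interpolation=cv2.INTER_CUBIC))
E
```

```text
(no output)
```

View pics/c2.png

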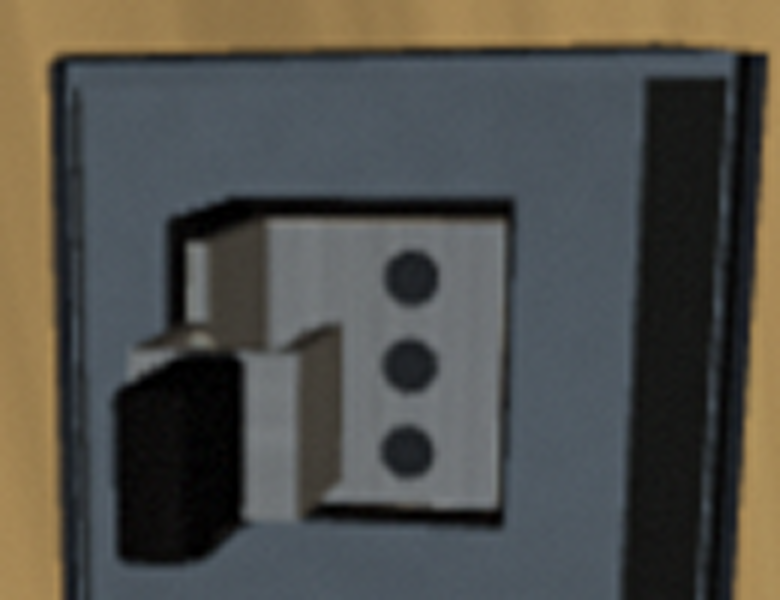

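```bash
python3 - <<'E'
from h import *
from scipy.optimize import least_squares
s=np.load("w2.npy",allow_pickle=True).item()
F=[((36,28,-70),(507,222)),((36,-28,-70),(500,510)),((-10.5,28,-70),(266,219)),((-10.5,28,-24),(210,240)),((14.5,14,12),(300,350)),((14.5,-14,12),(298,520)),((14.5,14,-24),(340,326)),((14.5,-14,-24),(340,484)),((-6,14,50),(117,398)),((-6,-14,50),(120,558))]
X=np.array([f[0] for f in F],float);U=np.array([(300+f[1][0]/6,115+f[1][1]/6) for f in F])
def pts(p,X): 
    H=Ro.from_euler("z",p[3],degrees=True).as_matrix()@Ro.from_euler("y",-p[4]).as_matrix(); return p[:3]+X@H.T
f=lambda p:(proj(s,pts(p,X))-U).ravel()
g=lambda p:np.r_[f(p),(p[4]-.3)*50]
r=least_squares(g,[580,-163,80,-9.7,.3]);p=r.x
print(np.round(p,2)); print(np.round(r.fun[:-1].reshape(-1,2),1).tolist())
r2=least_squares(lambda q:g(np.r_[q[:2],q[2],q[3],.3]),[580,-163,80,-9.7]);print(np.round(r2.x,2),r2.cost,r.cost)
# box check from corners
for q in[(58,62),(762,55)]: print(onplane(s,300+q[0]/6,115+q[1]/6,72))
st=state();print(st["eef_pos"])
print("tab",pts(p,np.array([[0,0,31]])))
tcp=pts(p,np.array([[0,0,17.]]))[0]; up=pts(p,np.array([[0,0,90.]]))[0]
mv(up,Rt(p[3],p[4])); mv(tcp,Rt(p[3],p[4]))
E
```

```text
[ 5.8067e+02 -1.6222e+02  8.2900e+01 -9.2300e+00  3.0000e-01]
[[-0.5, -0.0], [-0.7, -0.3], [0.5, 0.2], [-0.2, 0.7], [0.0, 0.7], [0.3, 0.1], [0.8, -0.1], [0.6, -0.8], [-0.4, -1.8], [-0.3, 1.2]]
[ 580.7  -162.49   81.37   -9.13] 4.470776186725095 4.358794765796033
[561.74351208 -97.77212405  72.        ]
[ 679.76944466 -118.3493357    72.        ]
[ 558.99825567 -162.25824106  297.97534933]
tab [[ 571.75401237 -160.76852456  112.55651674]]
d(cm) [-0.48 -0.33 12.9 ] a [-1.000e-02  1.698e+01 -4.200e-01] at [ 559.  -162.3  298. ]
d(cm) [ 1.65 -0.34 19.88] a [-1.000e-02  1.698e+01 -4.200e-01] at [ 559.  -162.3  298. ]
```

Request:
step_arm(motion=[{"dx": -0.5,"dy": -0.3,"dz": 5,"ax": 0,"ay": 8,"az": 0,"grip": 5},{"dx": -0.5,"dy": -0.3,"dz": 9,"ax": 0,"ay": 17,"az": -0.4,"grip": 5},{"dx": -0.5,"dy": -0.3,"dz": 12,"ax": 0,"ay": 17,"az": -0.4,"grip": 5},{"dx": -0.5,"dy": -0.3,"dz": 12.9,"ax": 0,"ay": 17,"az": -0.4,"grip": 5},{"dx": -0.5,"dy": -0.3,"dz": 12.9,"ax": 0,"ay": 17,"az": -0.4,"grip": 5},{"dx": 0.6,"dy": -0.3,"dz": 16.4,"ax": 0,"ay": 17,"az": -0.4,"grip": 5},{"dx": 1.65,"dy": -0.3,"dz": 19.9,"ax": 0,"ay": 17,"az": -0.4,"grip": 5},{"dx": 1.65,"dy": -0.3,"dz": 19.9,"ax": 0,"ay": 17,"az": -0.4,"grip": 5},{"dx": 1.65,"dy": -0.3,"dz": 19.9,"ax": 0,"ay": 17,"az": -0.4,"grip": 5},{"dx": 1.65,"dy": -0.3,"dz": 19.9,"ax": 0,"ay": 17,"az": -0.4,"grip": 0.5},{"dx": 1.65,"dy": -0.3,"dz": 19.9,"ax": 0,"ay": 17,"az": -0.4,"grip": 0.5},{"dx": 1.65,"dy": -0.3,"dz": 19.9,"ax": 0,"ay": 17,"az": -0.4,"grip": 0.5},{"dx": 1.65,"dy": -0.3,"dz": 19.9,"ax": 0,"ay": 17,"az": -0.4,"grip": 0.5},{"dx": 1.65,"dy": -0.3,"dz": 19.9,"ax": 0,"ay": 17,"az": -0.4,"grip": 0.5},{"dx": 1.65,"dy": -0.3,"dz": 19.9,"ax": 0,"ay": 17,"az": -0.4,"grip": 0.5},{"dx": 1.65,"dy": -0.3,"dz": 19.9,"ax": 0,"ay": 17,"az": -0.4,"grip": 0.5},{"dx": 1.65,"dy": -0.3,"dz": 19.9,"ax": 0,"ay": 17,"az": -0.4,"grip": 0.5}], newtons=20)

```text
t: 5.9
eef_pos: [576.0, -163.7, 99.4]
eef_rot: [[0.943, -0.163, 0.289], [-0.155, -0.987, -0.048], [0.293, 0.001, -0.956]]
wrist_force: [-0.8, 0.5, 3.3]
gripper_width: 11.4
```

```bash
python3 - <<'E'
from h import *
s=viewer.snapshot("side"); cv2.imwrite("pics/s2.png",cv2.resize(s["frame"][120:360,230:470],(720,720))[:600]); st=state();print(st["t"],st["wrist_force"],st["gripper_width"])
yb=-6.1
Rr=Rt(-6.1,0)
c=st["eef_pos"]; print(c)
mv([566,-165,290],Rt(-9,.3))
mv([505,-120,260],Rr)
nk=np.array([576.3,97.4]); ex=Rr[:2,0]
mv(np.r_[nk-ex*75,217+17],Rr)
E
```

```text
5.95 [-1.39535206  0.21272123  3.5959218 ] 11.23492267500444
[ 575.99243994 -163.73715781   99.42342493]
d(cm) [  4.65   0.3  -18.51] a [ 0.15  0.17 -0.34] at [ 576.  -163.7   99.4]
d(cm) [ -2.68  -3.15 -17.62] a [  0.53 -17.01  -3.24] at [ 576.  -163.7   99.4]
d(cm) [ -7.25 -25.33 -16.31] a [  0.53 -17.01  -3.24] at [ 576.  -163.7   99.4]
```

Request:
step_arm(motion=[{"dx": 1.0,"dy": 0,"dz": -3,"ax": 0,"ay": 0,"az": 0,"grip": 0.5},{"dx": 2.3,"dy": 0,"dz": -7.5,"ax": 0,"ay": 0,"az": 0,"grip": 0.5},{"dx": 3.7,"dy": 0.1,"dz": -12,"ax": 0,"ay": 0,"az": 0,"grip": 0.5},{"dx": 4.5,"dy": 0.2,"dz": -16,"ax": 0,"ay": 0,"az": 0,"grip": 0.5},{"dx": 4.65,"dy": 0.3,"dz": -18.5,"ax": 0,"ay": 0,"az": 0,"grip": 0.5},{"dx": 1,"dy": -1.5,"dz": -18,"ax": 0.3,"ay": -8,"az": -1.6,"grip": 0.5},{"dx": -2.7,"dy": -3.1,"dz": -17.6,"ax": 0.5,"ay": -17,"az": -3.2,"grip": 0.5},{"dx": -2.7,"dy": -3.1,"dz": -17.6,"ax": 0.5,"ay": -17,"az": -3.2,"grip": 0.5},{"dx": -4,"dy": -8,"dz": -17.3,"ax": 0.5,"ay": -17,"az": -3.2,"grip": 0.5},{"dx": -5.3,"dy": -13,"dz": -17,"ax": 0.5,"ay": -17,"az": -3.2,"grip": 0.5},{"dx": -6.2,"dy": -17,"dz": -16.7,"ax": 0.5,"ay": -17,"az": -3.2,"grip": 0.5},{"dx": -6.8,"dy": -21,"dz": -16.5,"ax": 0.5,"ay": -17,"az": -3.2,"grip": 0.5},{"dx": -7.25,"dy": -24,"dz": -16.3,"ax": 0.5,"ay": -17,"az": -3.2,"grip": 0.5},{"dx": -7.25,"dy": -25.3,"dz": -16.3,"ax": 0.5,"ay": -17,"az": -3.2,"grip": 0.5},{"dx": -7.25,"dy": -25.3,"dz": -16.3,"ax": 0.5,"ay": -17,"az": -3.2,"grip": 0.5},{"dx": -7.25,"dy": -25.3,"dz": -16.3,"ax": 0.5,"ay": -17,"az": -3.2,"grip": 0.5},{"dx": -7.25,"dy": -25.3,"dz": -16.3,"ax": 0.5,"ay": -17,"az": -3.2,"grip": 0.5},{"dx": -7.25,"dy": -25.3,"dz": -16.3,"ax": 0.5,"ay": -17,"az": -3.2,"grip": 0.5}])

```text
t: 7.75
eef_pos: [501.8, 103.2, 233.9]
eef_rot: [[0.994, -0.11, 0.0], [-0.11, -0.994, -0.001], [0.0, 0.001, -1.0]]
wrist_force: [-0.5, 0.3, -1.4]
gripper_width: 11.3
```

```bash
python3 - <<'E'
from h import *
st=state();print(st["t"],st["eef_pos"],st["wrist_force"],st["gripper_width"]);print(np.round(st["eef_rot"],3).tolist())
s=viewer.snapshot("wrist");np.save("w3.npy",s,allow_pickle=True); s2=viewer.snapshot("side"); np.save("s3.npy",s2,allow_pickle=True)
a=s["frame"][0:330,180:480]; b=s2["frame"][110:275,210:370]
a=cv2.resize(a,(400,440)); b=cv2.resize(b,(400,412)); b=cv2.copyMakeBorder(b,0,28,0,0,cv2.BORDER_CONSTANT)
cv2.imwrite("pics/c3.png",np.hstack([a,b]))
E
```

```text
7.75 [501.83406942 103.15853978 233.90109994] [-0.49234496  0.29813527 -1.35979919] 11.28488972215658
[[0.994, -0.11, 0.0], [-0.11, -0.994, -0.001], [0.0, 0.001, -1.0]]
```

View pics/c3.png

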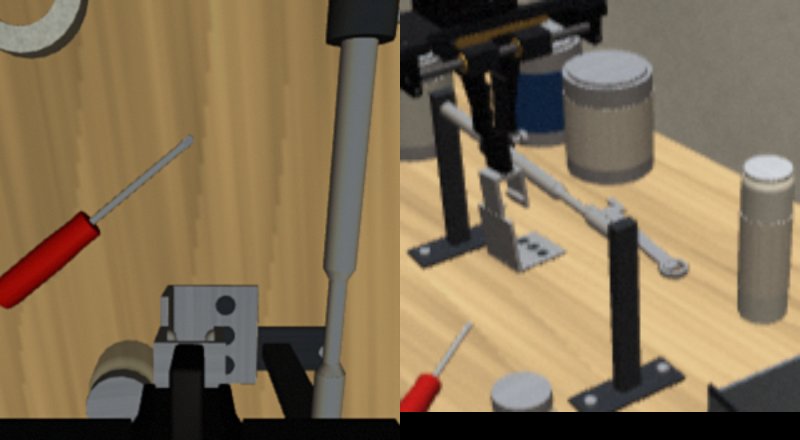

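```bash
python3 - <<'E'
from h import *
s=np.load("w3.npy",allow_pickle=True).item(); im=s["frame"]
cv2.imwrite("pics/c4.png",cv2.resize(im[195:312,290:450],None,fx=5,fy=5,interpolation=cv2.INTER_CUBIC))
hs=cv2.cvtColor(im,cv2.COLOR_BGR2HSV)[:,:,1]
for v in range(20,310,8):
    m=hs[v,415:480]<60; u=np.nonzero(m)[0]; 
    if len(u): print(v,u.min()+415,u.max()+415,len(u),end=" | ")
E
```

```text
20 426 476 51 | 28 426 473 47 | 36 436 462 27 | 44 436 461 26 | 52 435 460 26 | 60 434 459 26 | 68 434 459 26 | 76 433 458 26 | 84 433 457 25 | 92 432 456 25 | 100 431 456 26 | 108 431 455 25 | 116 430 454 25 | 124 429 453 25 | 132 428 452 25 | 140 428 452 25 | 148 427 451 25 | 156 427 450 24 | 164 426 449 24 | 172 425 448 24 | 180 425 448 24 | 188 424 447 24 | 196 423 446 24 | 204 425 443 19 | 212 427 439 13 | 220 427 438 12 | 228 426 438 13 | 236 425 437 13 | 244 425 436 12 | 252 415 435 21 | 260 415 435 21 | 268 415 434 20 | 276 415 436 22 | 284 416 437 22 | 292 415 437 23 | 300 415 436 22 | 308 415 435 21 |
```

View pics/c4.png

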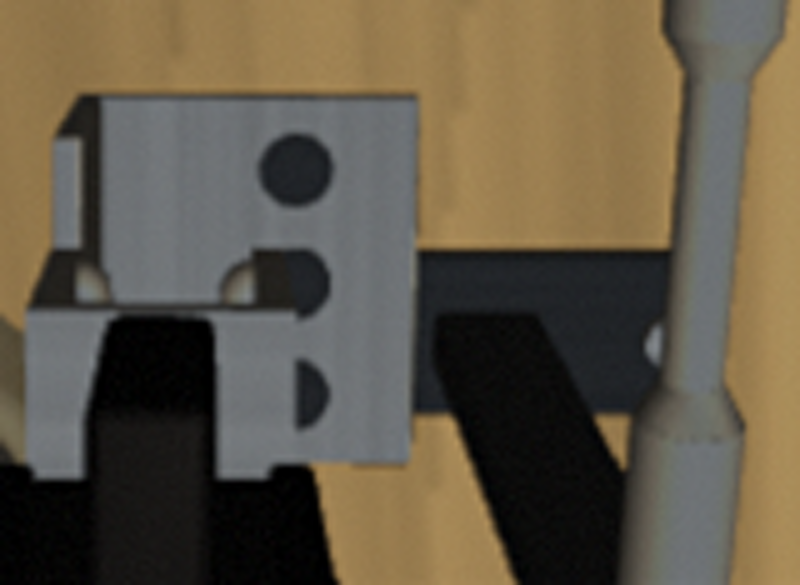

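```bash
cat > fit.py <<'E'
from h import *
from scipy.optimize import least_squares
s=np.load("w3.npy",allow_pickle=True).item()
C=lambda q:(290+q[0]/5-.4,195+q[1]/5-.4)
F=[((36,28,-70),(417,96)),((36,-28,-70),(411,463)),((-10.5,28,-70),(101,97)),((-10.5,28,-24),(80,137)),((-14.5,28,-24),(54,137)),((14.5,14,12),(297,309)),((-14.5,14,12),(28,309))]
X=np.array([f[0] for f in F],float);U=np.array([C(f[1]) for f in F])
def pts(p,X): return p[:3]+X@Ro.from_euler("zyx",p[3:6],degrees=True).as_matrix().T
f=lambda p:np.r_[(proj(s,pts(p,X))-U).ravel(),(p[5])*.5,p[4]*.3]
r=least_squares(f,[502,103,217,-6.1,0,0]);h=r.x
print("hanger",np.round(h,2)); print(np.round(r.fun.reshape(-1,2),1).tolist())
L=[(-57,(723,38)),(-63,(718,73)),(-107,(697,390)),(-113,(688,430))]
rows=[(44,436,461),(84,433,457),(124,429,453),(164,426,449),(196,423,446),(228,426,438),(244,425,436)]
def rail(p,y,dx=0,z=170):
    a=np.radians(p[2]); y=np.asarray(y,float)+85; return np.c_[p[0]-np.sin(a)*y+dx*np.cos(a),p[1]+np.cos(a)*y,np.full(len(y),z)]
def g(p):
    e=(proj(s,rail(p,[l[0] for l in L]))-np.array([C(l[1]) for l in L])).ravel()
    q=proj(s,rail(p,[-110,60])); m=[]
    for v,a,b in rows:
        u=q[0,0]+(q[1,0]-q[0,0])*(v-q[0,1])/(q[1,1]-q[0,1]); m.append(u-(a+b)/2)
    return np.r_[e,m]
r=least_squares(g,[576,97,-6.1]);p=r.x
print("neck",np.round(p,2),np.round(r.fun,1).tolist())
st=state(); print("tcp",np.round(st["eef_pos"],1))
for y in (110,115,120,125,130,135,140,145):  # neck-frame y of collar -y face bottom/top
    print(y,np.round(proj(s,[rail(p,[y-85],0,155)[0],rail(p,[y-85],0,185)[0]]),0).tolist(),end=" ")
E
python3 fit.py
```

```text
hanger [502.66  99.17 218.39  -6.09  -0.56  -7.13]
[[0.1, -0.2], [-0.3, -0.3], [0.1, -0.4], [0.7, 0.0], [-0.6, 0.0], [-0.1, 0.3], [0.1, 0.3], [-3.6, -0.2]]
neck [577.59  95.89  -6.34] [0.1, -0.1, 0.3, 1.7, -0.9, -0.8, 0.2, -1.0, -0.2, -0.3, 0.2, 0.2, 0.3, -0.0, 0.1]
tcp [501.7 103.9 233.8]
110 [[439.0, 71.0], [454.0, 66.0]] 115 [[440.0, 63.0], [455.0, 56.0]] 120 [[440.0, 54.0], [456.0, 46.0]] 125 [[441.0, 46.0], [457.0, 37.0]] 130 [[442.0, 37.0], [458.0, 27.0]] 135 [[443.0, 28.0], [459.0, 16.0]] 140 [[443.0, 19.0], [460.0, 6.0]] 145 [[444.0, 10.0], [461.0, -4.0]]
```

```bash
cat >> fit.py <<'E'
print()
r0=least_squares(lambda q:f(np.r_[q,0])[:-2],[502,103,217,-6.1,0]);print("noroll",np.round(r0.x,2),np.round(r0.fun.reshape(-1,2),1).tolist())
s3=np.load("s3.npy",allow_pickle=True).item(); im=cv2.resize(s3["frame"][150:235,210:290],(752,799),interpolation=cv2.INTER_CUBIC)[:600]
im=cv2.resize(s3["frame"][170:230,215:285],None,fx=8,fy=8,interpolation=cv2.INTER_CUBIC)
E2=np.array([(36,28,-74),(36,-28,-74),(-14.5,-28,-74),(-14.5,28,-74),(-14.5,28,-24),(-14.5,-28,-24),(14.5,-14,12),(14.5,14,12),(-14.5,-14,12),(-14.5,14,12),(-14.5,-28,-74)],float)
for q,c in((h,(0,0,255)),(np.r_[r0.x,0],(0,255,0))):
    for u in proj(s3,pts(q,E2)): cv2.circle(im,(int((u[0]+.5-215)*8),int((u[1]+.5-170)*8)),5,c,2)
cv2.imwrite("pics/c5.png",im)
E
python3 fit.py | tail -1
```

```text
noroll [500.98  92.23 204.07  -8.85  -2.09] [[-0.1, -3.7], [-4.7, -9.2], [2.1, -7.0], [2.4, 0.7], [1.5, 0.4], [-2.6, 8.3], [1.0, 5.5]]
```

View pics/c5.png

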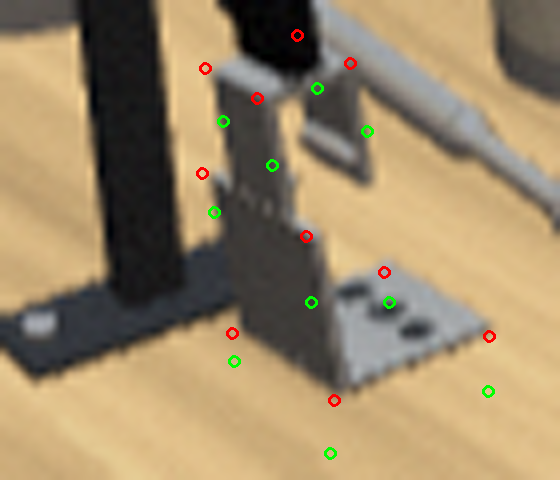

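```bash
cat >> h.py <<'E'
NK=np.array([577.6,95.9,170.]);YAW=-6.3
Hm=Ro.from_euler("z",YAW,degrees=True).as_matrix()
import os,json
def save_rel(h,p,R):
    H=Ro.from_euler("zyx",h[3:6],degrees=True).as_matrix(); R=np.array(R)
    json.dump([(R.T@(np.array(h[:3])-p)).tolist(),(R.T@H).tolist()],open("rel.json","w"))
def hm(q):
    "hanger origin to q in neck frame (mm), upright"
    t,RH=map(np.array,json.load(open("rel.json"))); R=Hm@RH.T; mv(NK+Hm@np.array(q)-R@t,R)
def hpos():
    t,RH=map(np.array,json.load(open("rel.json"))); s=state(); R=np.array(s["eef_rot"])
    return np.round(Hm.T@(s["eef_pos"]+R@t-NK),2),np.round(Ro.from_matrix(Hm.T@R@RH).as_euler("zyx",degrees=True),2),np.round(Hm.T@s["wrist_force"],2)
E
cat >> fit.py <<'E'
save_rel(h,st["eef_pos"],st["eef_rot"]); print(hpos())
for q in([-75,0,47],[0,0,47],[0,0,20],[0,0,1]): hm(q)
E
python3 fit.py | tail -5
```

```text
(array([-74.85,  -4.97,  48.39]), array([ 0.16, -1.34, -7.03]), array([-0.05, -0.69, -1.68]))
d(cm) [ 0.02 -0.3   0.09] a [ 7.03 -1.32  0.25] at [501.7 103.9 233.8]
d(cm) [ 7.52 -0.3   0.09] a [ 7.03 -1.32  0.25] at [501.7 103.9 233.8]
d(cm) [ 7.52 -0.3   2.79] a [ 7.03 -1.32  0.25] at [501.7 103.9 233.8]
d(cm) [ 7.52 -0.3   4.69] a [ 7.03 -1.32  0.25] at [501.7 103.9 233.8]
```

```bash
cat >> fit.py <<'E'
R0=np.array(st["eef_rot"]); B=np.c_[R0[:,0],-R0[:,1],-R0[:,2]]
def full(q): return np.r_[q[:3],Ro.from_matrix(B@Ro.from_euler("x",q[3],degrees=True).as_matrix()).as_euler("zyx",degrees=True)]
r=least_squares(lambda q:f(full(q))[:-2],[502,99,218,-7]); print("constr",np.round(r.x,2),np.round(r.fun.reshape(-1,2),1).tolist())
save_rel(full(r.x),st["eef_pos"],R0); print(hpos()); hm([-75,0,47]); hm([0,0,47])
E
python3 fit.py | tail -4
```

```text
constr [503.29 100.26 221.58  -7.42] [[-0.9, -0.1], [-1.3, 0.5], [-1.5, -0.2], [0.5, -0.2], [-0.8, -0.2], [1.9, 0.1], [1.2, 0.1]]
(array([-74.34,  -3.82,  51.58]), array([ 0.05, -0.02, -7.44]), array([-0.05, -0.69, -1.68]))
d(cm) [-0.07 -0.22  0.42] a [ 7.44 -0.01  0.05] at [501.7 103.9 233.8]
d(cm) [ 7.43 -0.21  0.42] a [ 7.44 -0.01  0.05] at [501.7 103.9 233.8]
```

Request:
step_arm(motion=[{"dx": 0,"dy": -0.25,"dz": 0.2,"ax": 3.6,"ay": 0,"az": 0.1,"grip": 0.5},{"dx": 0,"dy": -0.25,"dz": 0.2,"ax": 7.2,"ay": -0.5,"az": 0.1,"grip": 0.5},{"dx": 1.5,"dy": -0.25,"dz": 0.2,"ax": 7.2,"ay": -0.5,"az": 0.1,"grip": 0.5},{"dx": 3,"dy": -0.25,"dz": 0.2,"ax": 7.2,"ay": -0.5,"az": 0.1,"grip": 0.5},{"dx": 4.5,"dy": -0.25,"dz": 0.2,"ax": 7.2,"ay": -0.5,"az": 0.1,"grip": 0.5},{"dx": 6,"dy": -0.25,"dz": 0.2,"ax": 7.2,"ay": -0.5,"az": 0.1,"grip": 0.5},{"dx": 7,"dy": -0.25,"dz": 0.2,"ax": 7.2,"ay": -0.5,"az": 0.1,"grip": 0.5},{"dx": 7.5,"dy": -0.25,"dz": 0.2,"ax": 7.2,"ay": -0.5,"az": 0.1,"grip": 0.5},{"dx": 7.5,"dy": -0.25,"dz": 0.2,"ax": 7.2,"ay": -0.5,"az": 0.1,"grip": 0.5},{"dx": 7.5,"dy": -0.25,"dz": 0.2,"ax": 7.2,"ay": -0.5,"az": 0.1,"grip": 0.5},{"dx": 7.5,"dy": -0.25,"dz": 0.2,"ax": 7.2,"ay": -0.5,"az": 0.1,"grip": 0.5},{"dx": 7.5,"dy": -0.25,"dz": 0.2,"ax": 7.2,"ay": -0.5,"az": 0.1,"grip": 0.5}], newtons=40)

```text
t: 9.05
eef_pos: [576.0, 99.7, 231.8]
eef_rot: [[0.994, -0.108, 0.005], [-0.108, -0.986, 0.125], [-0.009, -0.125, -0.992]]
wrist_force: [-0.4, 0.5, -1.8]
gripper_width: 10.3
```

```bash
python3 - <<'E'
from h import *
print(hpos(),state()["t"],state()["eef_pos"])
s=viewer.snapshot("wrist");np.save("w4.npy",s,allow_pickle=True); s2=viewer.snapshot("side"); np.save("s4.npy",s2,allow_pickle=True)
im=s["frame"]
a=cv2.resize(im[190:310,270:400],None,fx=4.5,fy=4.5,interpolation=cv2.INTER_CUBIC)
u=proj(s2,NK)[0].astype(int); b=cv2.resize(s2["frame"][u[1]-55:u[1]+45,u[0]-25:u[0]+25][:, :],None,fx=4.2,fy=5.4,interpolation=cv2.INTER_CUBIC); print(a.shape,b.shape,u)
cv2.imwrite("pics/c6.png",np.hstack([a,b[:540]])[:, :800])
E
```

```text
(array([-0.16,  1.65, 49.17]), array([ 0.11,  0.52, -0.23]), array([-0.47,  0.46, -1.84])) 9.05 [575.99042317  99.6504498  231.79172336]
(540, 585, 3) (540, 210, 3) [278 190]
```

View pics/c6.png

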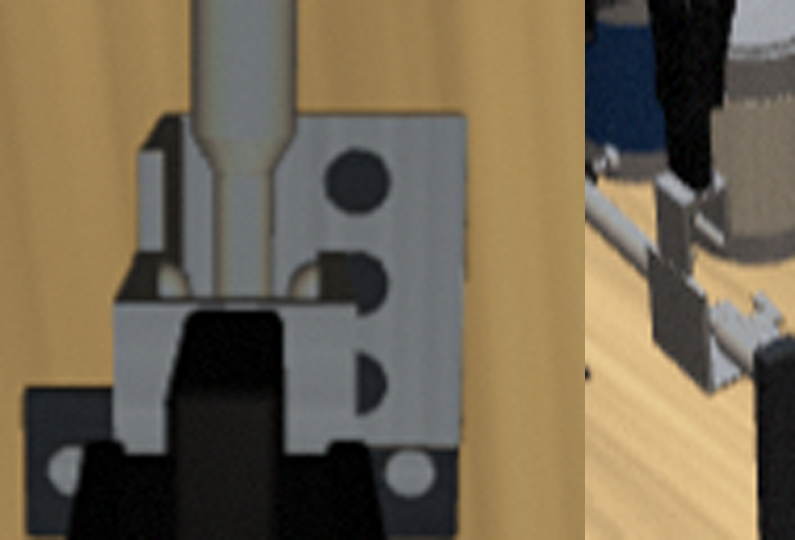

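```bash
cat > fit2.py <<'E'
from h import *
from scipy.optimize import least_squares
s=np.load("w4.npy",allow_pickle=True).item(); k=4.5
C=lambda q:(270+(q[0]+.5)/k-.5,190+(q[1]+.5)/k-.5)
F=[((36,28,-70),(466,115)),((36,-28,-70),(458,446)),((-10.5,28,-70),(182,115)),((-10.5,28,-24),(163,150)),((-14.5,28,-24),(139,150)),((14.5,14,12),(357,303)),((-14.5,14,12),(115,302))]
X=np.array([f[0] for f in F],float);U=np.array([C(f[1]) for f in F])
def pts(p,X): return p[:3]+X@(Hm@Ro.from_euler("xyz",p[3:6],degrees=True).as_matrix()).T
f=lambda p:np.r_[(proj(s,pts(p,X))-U).ravel(),p[3]*.05,p[4]*.3]
r=least_squares(f,[577,97,219,0,0,0]);h=r.x
L=[(245,132,-57),(243.5,170,-63),(243,297,None),(246,5,None)]
def rail(p,y):
    a=np.radians(p[2]); y=np.asarray(y,float)+85; return np.c_[p[0]-np.sin(a)*y,p[1]+np.cos(a)*y,np.full(len(y),170)]
def g(p):
    q=proj(s,rail(p,[-110,-30]));e=[]
    for x,y,ry in L:
        u,v=C((x,y)); e.append(q[0,0]+(q[1,0]-q[0,0])*(v-q[0,1])/(q[1,1]-q[0,1])-u)
        if ry: e.append(proj(s,rail(p,[ry]))[0,1]-v)
    return np.r_[e,(p[2]+6.3)*.5]
n=least_squares(g,[577,97,-6.3])
print("h",np.round(h,2),np.round(r.fun,1)); print("neck",np.round(n.x,2),np.round(n.fun,1))
d=Hm.T@(h[:3]-np.r_[n.x[:2],170]); print("hanger in neck",np.round(d,2), "mouth",np.round(Hm.T@(pts(h,np.array([[0,0,-16.]]))[0]-np.r_[n.x[:2],170]),2))
E
python3 fit2.py
```

```text
h [ 5.7683e+02  9.7460e+01  2.1597e+02 -5.6000e-01 -8.5000e-01  1.4000e-01] [-0.1  0.1  0.1 -0.  -0.1 -0.   0.5 -0.1 -0.5 -0.1 -0.1  0.   0.1  0.
 -0.  -0.3]
neck [577.43  97.06  -6.62] [-0.1 -0.2  0.2  0.2  0.  -0.1 -0.2]
hanger in neck [-0.64  0.34 45.97] mouth [-0.4   0.18 29.97]
```

Request:
step_arm(motion=[{"dx": 0.05,"dy": 0.12,"dz": 1.0,"ax": 0,"ay": 0,"az": 0,"grip": 0.5},{"dx": 0.06,"dy": 0.22,"dz": 1.8,"ax": 0,"ay": 0,"az": 0,"grip": 0.5},{"dx": 0.07,"dy": 0.31,"dz": 2.5,"ax": 0,"ay": 0,"az": 0,"grip": 0.5},{"dx": 0.08,"dy": 0.4,"dz": 3.2,"ax": 0,"ay": 0,"az": 0,"grip": 0.5},{"dx": 0.09,"dy": 0.5,"dz": 4.0,"ax": 0,"ay": 0,"az": 0,"grip": 0.5},{"dx": 0.09,"dy": 0.54,"dz": 4.3,"ax": 0,"ay": 0,"az": 0,"grip": 0.5},{"dx": 0.09,"dy": 0.54,"dz": 4.3,"ax": 0,"ay": 0,"az": 0,"grip": 0.5},{"dx": 0.09,"dy": 0.54,"dz": 4.3,"ax": 0,"ay": 0,"az": 0,"grip": 0.5}])

```text
t: 9.95
eef_pos: [577.1, 99.4, 188.5]
eef_rot: [[0.994, -0.108, 0.005], [-0.108, -0.986, 0.125], [-0.009, -0.125, -0.992]]
wrist_force: [-0.1, 0.5, -1.8]
gripper_width: 10.5
```

Request:
step_arm(motion=[{"dx": 0,"dy": 0.02,"dz": 0.2,"ax": 0,"ay": 0,"az": 0,"grip": 0.5},{"dx": 0,"dy": 0.05,"dz": 0.4,"ax": 0,"ay": 0,"az": 0,"grip": 0.5},{"dx": 0,"dy": 0.05,"dz": 0.4,"ax": 0,"ay": 0,"az": 0,"grip": 0.5},{"dx": 0,"dy": 0.05,"dz": 0.4,"ax": 0,"ay": 0,"az": 0,"grip": 0.5}])

```text
t: 10.35
eef_pos: [576.9, 99.5, 184.3]
eef_rot: [[0.994, -0.108, 0.005], [-0.108, -0.986, 0.125], [-0.009, -0.125, -0.992]]
wrist_force: [0.1, -1.0, -2.2]
gripper_width: 10.4
```

Request:
step_arm(motion=[{"dx": 0,"dy": 0.02,"dz": 0.15,"ax": 0,"ay": 0,"az": 0,"grip": 0.5},{"dx": 0,"dy": 0.02,"dz": 0.15,"ax": 0,"ay": 0,"az": 0,"grip": 0.5},{"dx": 0,"dy": 0.02,"dz": 0.15,"ax": 0,"ay": 0,"az": 0,"grip": 0.5}])

```text
t: 10.65
eef_pos: [576.8, 99.5, 182.7]
eef_rot: [[0.994, -0.108, 0.005], [-0.108, -0.986, 0.125], [-0.009, -0.125, -0.992]]
wrist_force: [-1.0, -0.1, -2.0]
gripper_width: 9.9
```

Request:
step_arm(motion=[{"dx": 0,"dy": 0.02,"dz": 0.15,"ax": 0,"ay": 0,"az": 0,"grip": 0.5},{"dx": 0,"dy": 0.02,"dz": 0.15,"ax": 0,"ay": 0,"az": 0,"grip": 0.5},{"dx": 0,"dy": 0.02,"dz": 0.15,"ax": 0,"ay": 0,"az": 0,"grip": 0.5}])

```text
t: 10.95
eef_pos: [576.8, 99.4, 181.2]
eef_rot: [[0.994, -0.109, 0.005], [-0.108, -0.986, 0.125], [-0.009, -0.125, -0.992]]
wrist_force: [0.4, -0.2, -2.0]
gripper_width: 10.3
```

Request:
step_arm(motion=[{"dx": 0,"dy": 0.02,"dz": 0.15,"ax": 0,"ay": 0,"az": 0,"grip": 0.5},{"dx": 0,"dy": 0.02,"dz": 0.15,"ax": 0,"ay": 0,"az": 0,"grip": 0.5},{"dx": 0,"dy": 0.02,"dz": 0.15,"ax": 0,"ay": 0,"az": 0,"grip": 0.5}])

```text
t: 11.25
eef_pos: [577.3, 99.3, 180.4]
eef_rot: [[0.994, -0.109, 0.006], [-0.108, -0.986, 0.125], [-0.008, -0.125, -0.992]]
wrist_force: [0.4, -0.7, 2.6]
gripper_width: 10.6
```

Request:
step_arm(motion=[{"dx": 0,"dy": -0.07,"dz": -0.55,"ax": 0,"ay": 0,"az": 0,"grip": 0.5},{"dx": 0,"dy": -0.07,"dz": -0.55,"ax": 0,"ay": 0,"az": 0,"grip": 0.5},{"dx": 0,"dy": -0.57,"dz": -0.49,"ax": 0,"ay": 0,"az": 0,"grip": 0.5},{"dx": 0,"dy": -1.56,"dz": -0.36,"ax": 0,"ay": 0,"az": 0,"grip": 0.5},{"dx": 0.01,"dy": -2.55,"dz": -0.24,"ax": 0,"ay": 0,"az": 0,"grip": 0.5},{"dx": 0.01,"dy": -3.54,"dz": -0.11,"ax": 0,"ay": 0,"az": 0,"grip": 0.5},{"dx": 0.01,"dy": -4.53,"dz": 0.01,"ax": 0,"ay": 0,"az": 0,"grip": 0.5},{"dx": 0.02,"dy": -5.03,"dz": 0.07,"ax": 0,"ay": 0,"az": 0,"grip": 0.5},{"dx": 0.02,"dy": -5.03,"dz": 0.07,"ax": 0,"ay": 0,"az": 0,"grip": 0.5},{"dx": 0.02,"dy": -5.03,"dz": 0.07,"ax": 0,"ay": 0,"az": 0,"grip": 0.5}])

```text
t: 12.25
eef_pos: [582.5, 148.8, 185.3]
eef_rot: [[0.994, -0.109, 0.005], [-0.108, -0.986, 0.124], [-0.009, -0.124, -0.992]]
wrist_force: [-0.8, 0.6, -2.3]
gripper_width: 9.8
```

```bash
python3 - <<'E'
from h import *
print(hpos(),state()["t"],state()["eef_pos"])
s=viewer.snapshot("wrist");np.save("w5.npy",s,allow_pickle=True)
im=s["frame"]; cv2.imwrite("pics/c7.png",cv2.resize(im[70:315,230:450],None,fx=2.4,fy=2.4,interpolation=cv2.INTER_CUBIC))
E
```

```text
(array([ 0.9 , 51.17,  2.64]), array([ 0.08,  0.51, -0.28]), array([-0.86,  0.51, -2.26])) 12.25 [582.48432191 148.76964898 185.26027616]
```

View pics/c7.png

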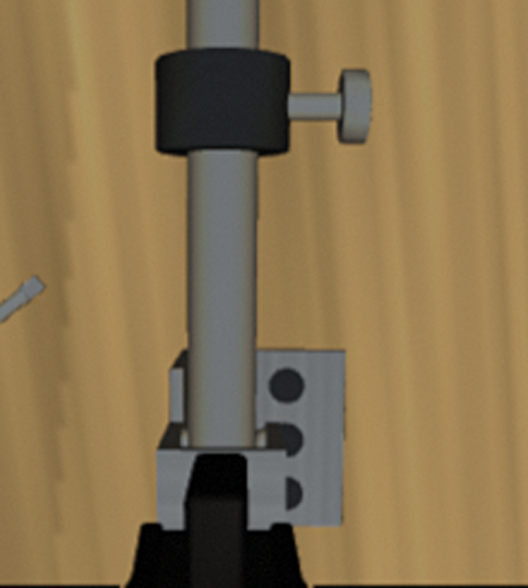

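```bash
python3 - <<'E'
from h import *
s=np.load("w5.npy",allow_pickle=True).item()
C=lambda q:(230+(q[0]+.5)/2.4-.5,70+(q[1]+.5)/2.4-.5)
for n,q,z in(("colL",(157,148),170),("colR",(290,149),170),("farL",(157,62),170),("crL",(157,449),183),("crR",(286,449),183),("barL",(188,300),170),("barR",(258,300),170),("sh",(345,351),101),("shR",(343,524),101)):
    print(n,np.round(Hm.T@(onplane(s,*C(q),z)-NK),1))
E
```

```text
colL [-14.8 131.8   0. ]
colR [ 15.1 131.5   0. ]
farL [-14.6 150.1   0. ]
crL [-14.5  65.5  13. ]
crR [14.3 65.6 13. ]
barL [-8.  97.8  0. ]
barR [ 8.2 97.9  0. ]
sh [ 37.2  77.9 -69. ]
shR [ 38.  23. -69.]
```

Request:
step_arm(motion=[{"dx": 0,"dy": -0.99,"dz": 0.12,"ax": 0,"ay": 0,"az": 0,"grip": 0.5},{"dx": 0,"dy": -1.98,"dz": 0.25,"ax": 0,"ay": 0,"az": 0,"grip": 0.5},{"dx": 0.01,"dy": -2.97,"dz": 0.37,"ax": 0,"ay": 0,"az": 0,"grip": 0.5},{"dx": 0.01,"dy": -3.97,"dz": 0.5,"ax": 0,"ay": 0,"az": 0,"grip": 0.5},{"dx": 0.01,"dy": -4.76,"dz": 0.6,"ax": 0,"ay": 0,"az": 0,"grip": 0.5},{"dx": 0.02,"dy": -5.35,"dz": 0.67,"ax": 0,"ay": 0,"az": 0,"grip": 0.5},{"dx": 0.02,"dy": -5.75,"dz": 0.72,"ax": 0,"ay": 0,"az": 0,"grip": 0.5},{"dx": 0.02,"dy": -6.0,"dz": 0.75,"ax": 0,"ay": 0,"az": 0,"grip": 0.5},{"dx": 0.02,"dy": -6.15,"dz": 0.77,"ax": 0,"ay": 0,"az": 0,"grip": 0.5},{"dx": 0.02,"dy": -6.15,"dz": 0.77,"ax": 0,"ay": 0,"az": 0,"grip": 0.5},{"dx": 0.02,"dy": -6.15,"dz": 0.77,"ax": 0,"ay": 0,"az": 0,"grip": 0.5},{"dx": 0.02,"dy": -6.15,"dz": 0.77,"ax": 0,"ay": 0,"az": 0,"grip": 0.5}])

```text
t: 13.5
eef_pos: [589.5, 210.3, 185.4]
eef_rot: [[0.994, -0.109, 0.005], [-0.109, -0.986, 0.125], [-0.009, -0.125, -0.992]]
wrist_force: [-0.0, -0.1, -1.9]
gripper_width: 9.9
```

Request:
step_arm(motion=[{"dx": 0,"dy": -0.1,"dz": 0.012,"ax": 0,"ay": 0,"az": 0,"grip": 0.5},{"dx": 0,"dy": -0.15,"dz": 0.019,"ax": 0,"ay": 0,"az": 0,"grip": 0.5},{"dx": 0,"dy": -0.15,"dz": 0.019,"ax": 0,"ay": 0,"az": 0,"grip": 0.5},{"dx": 0,"dy": -0.15,"dz": 0.019,"ax": 0,"ay": 0,"az": 0,"grip": 0.5}])

```text
t: 13.9
eef_pos: [589.6, 212.2, 185.3]
eef_rot: [[0.994, -0.108, 0.005], [-0.108, -0.986, 0.125], [-0.009, -0.125, -0.992]]
wrist_force: [-0.7, 0.2, -2.2]
gripper_width: 10.4
```

Request:
step_arm(motion=[{"dx": 0,"dy": -0.05,"dz": 0.006,"ax": 0,"ay": 0,"az": 0,"grip": 0.5},{"dx": 0,"dy": -0.1,"dz": 0.012,"ax": 0,"ay": 0,"az": 0,"grip": 0.5},{"dx": 0,"dy": -0.1,"dz": 0.012,"ax": 0,"ay": 0,"az": 0,"grip": 0.5}])

```text
t: 14.2
eef_pos: [589.7, 213.4, 185.3]
eef_rot: [[0.994, -0.108, 0.005], [-0.108, -0.986, 0.125], [-0.009, -0.125, -0.992]]
wrist_force: [-0.2, 0.4, -2.3]
gripper_width: 10.4
```

Request:
step_arm(motion=[{"dx": 0,"dy": -0.05,"dz": 0.006,"ax": 0,"ay": 0,"az": 0,"grip": 0.5},{"dx": 0,"dy": -0.08,"dz": 0.01,"ax": 0,"ay": 0,"az": 0,"grip": 0.5},{"dx": 0,"dy": -0.08,"dz": 0.01,"ax": 0,"ay": 0,"az": 0,"grip": 0.5}])

```text
t: 14.5
eef_pos: [589.8, 213.9, 185.3]
eef_rot: [[0.994, -0.108, 0.005], [-0.108, -0.986, 0.125], [-0.009, -0.125, -0.992]]
wrist_force: [-0.1, -0.4, -2.8]
gripper_width: 10.1
```

Request:
step_arm(motion=[{"dx": 0,"dy": -0.04,"dz": 0.005,"ax": 0,"ay": 0,"az": 0,"grip": 0.5},{"dx": 0,"dy": -0.05,"dz": 0.006,"ax": 0,"ay": 0,"az": 0,"grip": 0.5},{"dx": 0,"dy": -0.05,"dz": 0.006,"ax": 0,"ay": 0,"az": 0,"grip": 0.5}])

```text
t: 14.8
eef_pos: [589.8, 214.2, 185.4]
eef_rot: [[0.994, -0.109, 0.005], [-0.108, -0.986, 0.125], [-0.009, -0.124, -0.992]]
wrist_force: [-0.4, -0.8, -1.7]
gripper_width: 10.2
```

Request:
step_arm(motion=[{"dx": 0,"dy": -0.04,"dz": 0.005,"ax": 0,"ay": 0,"az": 0,"grip": 0.5},{"dx": 0,"dy": -0.05,"dz": 0.006,"ax": 0,"ay": 0,"az": 0,"grip": 0.5},{"dx": 0,"dy": -0.05,"dz": 0.006,"ax": 0,"ay": 0,"az": 0,"grip": 0.5}])

```text
t: 15.1
eef_pos: [590.0, 214.6, 185.4]
eef_rot: [[0.994, -0.109, 0.005], [-0.108, -0.986, 0.125], [-0.009, -0.124, -0.992]]
wrist_force: [-0.4, -2.7, -1.0]
gripper_width: 10.5
```

Request:
step_arm(motion=[{"dx": 0,"dy": 0.008,"dz": 0.06,"ax": 0,"ay": 0,"az": 0,"grip": 0.5},{"dx": 0,"dy": 0.015,"dz": 0.12,"ax": 0,"ay": 0,"az": 0,"grip": 0.5},{"dx": 0,"dy": 0.015,"dz": 0.12,"ax": 0,"ay": 0,"az": 0,"grip": 0.5},{"dx": 0,"dy": 0.015,"dz": 0.12,"ax": 0,"ay": 0,"az": 0,"grip": 0.5}])

```text
t: 15.5
eef_pos: [590.1, 214.7, 184.4]
eef_rot: [[0.994, -0.109, 0.005], [-0.108, -0.986, 0.125], [-0.008, -0.125, -0.992]]
wrist_force: [-0.9, -2.6, 2.0]
gripper_width: 10.1
```

Request:
step_arm(motion=[{"dx": 0,"dy": 0,"dz": 0,"ax": 0,"ay": 0,"az": 0,"grip": 2},{"dx": 0,"dy": 0,"dz": 0,"ax": 0,"ay": 0,"az": 0,"grip": 4},{"dx": 0,"dy": 0,"dz": 0,"ax": 0,"ay": 0,"az": 0,"grip": 5},{"dx": 0,"dy": 0,"dz": 0,"ax": 0,"ay": 0,"az": 0,"grip": 5},{"dx": 0,"dy": 0,"dz": -1,"ax": 0,"ay": 0,"az": 0,"grip": 5},{"dx": 0,"dy": 0,"dz": -3,"ax": 0,"ay": 0,"az": 0,"grip": 5},{"dx": 0,"dy": 0,"dz": -6,"ax": 0,"ay": 0,"az": 0,"grip": 5},{"dx": 0,"dy": 0,"dz": -10,"ax": 0,"ay": 0,"az": 0,"grip": 5},{"dx": 0,"dy": 0,"dz": -12,"ax": 0,"ay": 0,"az": 0,"grip": 5},{"dx": 0,"dy": 0,"dz": -12,"ax": 0,"ay": 0,"az": 0,"grip": 5},{"dx": 0,"dy": 0,"dz": -12,"ax": 0,"ay": 0,"az": 0,"grip": 5}])

```text
t: 16.6
eef_pos: [589.1, 200.1, 303.4]
eef_rot: [[0.994, -0.108, 0.005], [-0.108, -0.986, 0.126], [-0.009, -0.125, -0.992]]
wrist_force: [-1.3, 0.1, -1.3]
gripper_width: 50.2
```

```bash
python3 - <<'E'
from h import *
st=state(); print(st["t"],st["eef_pos"],st["wrist_force"])
s=viewer.snapshot("wrist"); np.save("w6.npy",s,allow_pickle=True); s2=viewer.snapshot("side"); np.save("s6.npy",s2,allow_pickle=True)
im=s["frame"]; u=proj(s,NK+Hm@np.array([0,117,0]))[0]; print(u)
h,w=im.shape[:2]; x0=int(np.clip(u[0]-65,0,w-130));y0=int(np.clip(u[1]-70,0,h-150)); a=cv2.resize(im[y0:y0+150,x0:x0+130],(520,600),interpolation=cv2.INTER_CUBIC)
v=proj(s2,NK+Hm@np.array([0,117,0]))[0].astype(int); print(v,x0,y0); b=cv2.resize(s2["frame"][v[1]-40:v[1]+60,v[0]-23:v[0]+23],(276,600),interpolation=cv2.INTER_CUBIC)
cv2.imwrite("pics/c8.png",np.hstack([a,b]))
# predictions for the handle (box pose known), cover at 0.12
mv([595,-290,230],Rt(-9.7,0))
E
```

```text
16.6 [589.14066193 200.10193988 303.35208442] [-1.34900953  0.09447273 -1.27207296]
[321.66586646 224.01599072]
[252 171] 256 154
d(cm) [ 6.02 49.18  1.02] a [-7.09  0.87  3.48] at [588.3 200.3 301.7]
```

View pics/c8.png

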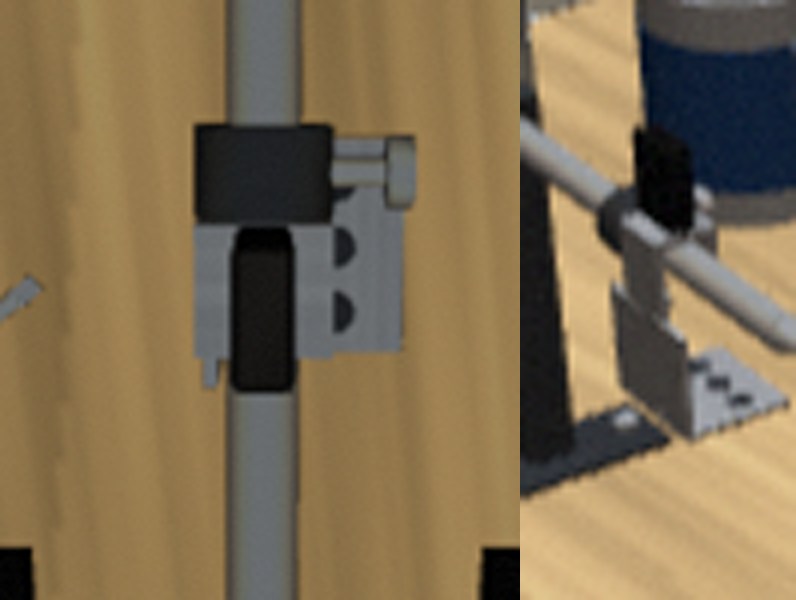

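```bash
python3 - <<'E'
from h import *
s=np.load("w2.npy",allow_pickle=True).item(); im=cv2.cvtColor(s["frame"],cv2.COLOR_BGR2GRAY)
m=(im[245:325,330:405]<70).astype(np.uint8); n,l,st,c=cv2.connectedComponentsWithStats(m)
for i in range(1,n):
    if st[i,4]>100: print(st[i]+np.array([330,245,0,0,0]),c[i]+[330,245])
ex=np.array([.9857,-.1685,0]);ey=np.array([.1685,.9857,0]);o=np.array([600.2,-226.5,0])
def img(y,x=0):
    P=[o+ex*(x+a*7)+ey*(y+b*16)+[0,0,z] for a in(-1,1) for b in(-1,1) for z in(76,104)]; return np.round(proj(s,P),1)
for y in(-45,-50,-55,-60): q=img(y); print(y,q.min(0),q.max(0))
q=img(-60,-5);print("x-5",q.min(0),q.max(0))
# cover plate seam (plate +y edge) at z 76
print(onplane(s,365,233.5,76)@np.c_[ex,ey]-o@np.c_[ex,ey])
E
```

```text
[359 273  15  34 453] [365.57615894 289.46357616]
-45 [358.5 262.7] [374.6 299.6]
-50 [358.4 266.8] [374.5 303.8]
-55 [358.3 270.9] [374.4 307.9]
-60 [358.2 275. ] [374.2 312. ]
x-5 [354.  275.1] [369.6 312.1]
[-0.95340271  5.466982  ]
```

```bash
python3 - <<'E'
from h import *
mv([590.8,-281.2,300],Rt(-9.7,0)); mv([590.8,-281.2,160],Rt(-9.7,0))
E
```

```text
d(cm) [ 5.43 47.49 -5.82] a [-7.09  0.87  3.48] at [588.3 200.3 301.7]
d(cm) [ 5.59 49.22  8.08] a [-7.09  0.87  3.48] at [588.3 200.3 301.7]
```

Request:
step_arm(motion=[{"dx": 0.3,"dy": 3,"dz": -0.4,"ax": 0,"ay": 0,"az": 0,"grip": 5},{"dx": 0.9,"dy": 8,"dz": -1,"ax": -1,"ay": 0,"az": 0.5,"grip": 5},{"dx": 1.5,"dy": 13,"dz": -1.6,"ax": -2,"ay": 0.3,"az": 1,"grip": 5},{"dx": 2,"dy": 18,"dz": -2.2,"ax": -4,"ay": 0.5,"az": 2,"grip": 5},{"dx": 2.6,"dy": 23,"dz": -2.8,"ax": -6,"ay": 0.8,"az": 3,"grip": 5},{"dx": 3.2,"dy": 28,"dz": -3.4,"ax": -7.1,"ay": 0.87,"az": 3.5,"grip": 5},{"dx": 3.8,"dy": 33,"dz": -4,"ax": -7.1,"ay": 0.87,"az": 3.5,"grip": 5},{"dx": 4.4,"dy": 38,"dz": -4.6,"ax": -7.1,"ay": 0.87,"az": 3.5,"grip": 5},{"dx": 4.9,"dy": 43,"dz": -5.2,"ax": -7.1,"ay": 0.87,"az": 3.5,"grip": 5},{"dx": 5.43,"dy": 47.5,"dz": -5.8,"ax": -7.1,"ay": 0.87,"az": 3.5,"grip": 5},{"dx": 5.5,"dy": 48,"dz": -1,"ax": -7.1,"ay": 0.87,"az": 3.5,"grip": 5},{"dx": 5.55,"dy": 48.7,"dz": 3.8,"ax": -7.1,"ay": 0.87,"az": 3.5,"grip": 5},{"dx": 5.6,"dy": 49.2,"dz": 8.0,"ax": -7.1,"ay": 0.87,"az": 3.5,"grip": 5},{"dx": 5.6,"dy": 49.2,"dz": 8.0,"ax": -7.1,"ay": 0.87,"az": 3.5,"grip": 5},{"dx": 5.6,"dy": 49.2,"dz": 8.0,"ax": -7.1,"ay": 0.87,"az": 3.5,"grip": 5},{"dx": 5.6,"dy": 49.2,"dz": 8.0,"ax": -7.1,"ay": 0.87,"az": 3.5,"grip": 5}])

```text
t: 18.3
eef_pos: [593.4, -282.2, 164.4]
eef_rot: [[0.986, -0.169, 0.006], [-0.169, -0.986, -0.001], [0.006, 0.0, -1.0]]
wrist_force: [0.1, -1.5, 0.0]
gripper_width: 49.9
```

```bash
python3 - <<'E'
from h import *
ex=np.array([.9857,-.1685,0]);ey=np.array([.1685,.9857,0]);o=np.array([600.2,-226.5,0])
s=viewer.snapshot("wrist"); im=cv2.cvtColor(s["frame"],cv2.COLOR_BGR2GRAY); st=state(); print(st["t"],st["eef_pos"])
def img(y,x=0):
    P=[o+ex*(x+a*7)+ey*(y+b*16)+[0,0,z] for a in(-1,1) for b in(-1,1) for z in(76,104)]; return np.round(proj(s,P),1)
q=img(-55.5); lo=q.min(0).astype(int)-15; hi=q.max(0).astype(int)+15; print(q.min(0),q.max(0))
m=(im[lo[1]:hi[1],lo[0]:hi[0]]<60).astype(np.uint8); n,l,sx,c=cv2.connectedComponentsWithStats(m)
for i in range(1,n):
    if sx[i,4]>60: print(sx[i]+np.r_[lo,0,0,0],c[i]+lo)
mv([590.8,-281.2,80],Rt(-9.7,0))
E
```

```text
18.35 [ 593.51552611 -282.26672201  164.69304379]
[305.3 212. ] [326.2 266.4]
[306 213  19  51 949] [315.0516333  238.20021075]
d(cm) [-0.34 -0.06  8.47] a [ 0.02 -0.39 -0.04] at [ 593.5 -282.3  164.7]
```

Request:
step_arm(motion=[{"dx": -0.3,"dy": 0,"dz": 3,"ax": 0,"ay": -0.4,"az": 0,"grip": 5},{"dx": -0.3,"dy": 0,"dz": 6,"ax": 0,"ay": -0.4,"az": 0,"grip": 5},{"dx": -0.3,"dy": 0,"dz": 8,"ax": 0,"ay": -0.4,"az": 0,"grip": 5},{"dx": -0.3,"dy": 0,"dz": 8.4,"ax": 0,"ay": -0.4,"az": 0,"grip": 5},{"dx": -0.3,"dy": 0,"dz": 8.4,"ax": 0,"ay": -0.4,"az": 0,"grip": 5},{"dx": -0.3,"dy": 0,"dz": 8.4,"ax": 0,"ay": -0.4,"az": 0,"grip": 0.8},{"dx": -0.3,"dy": 0,"dz": 8.4,"ax": 0,"ay": -0.4,"az": 0,"grip": 0.8},{"dx": -0.3,"dy": 0,"dz": 8.4,"ax": 0,"ay": -0.4,"az": 0,"grip": 0.8},{"dx": -0.3,"dy": 0,"dz": 8.4,"ax": 0,"ay": -0.4,"az": 0,"grip": 0.8},{"dx": -0.3,"dy": 0,"dz": 8.4,"ax": 0,"ay": -0.4,"az": 0,"grip": 0.8},{"dx": -0.3,"dy": 0,"dz": 8.4,"ax": 0,"ay": -0.4,"az": 0,"grip": 0.8}], newtons=20)

```text
t: 19.45
eef_pos: [589.3, -280.7, 78.0]
eef_rot: [[0.986, -0.169, -0.004], [-0.169, -0.986, 0.002], [-0.005, -0.001, -1.0]]
wrist_force: [0.1, 1.0, -0.1]
gripper_width: 11.7
```

Request:
step_arm(motion=[{"dx": 0,"dy": -0.7,"dz": -0.1,"ax": 0,"ay": 0,"az": 0,"grip": 0.8},{"dx": 0,"dy": -2,"dz": -0.1,"ax": 0,"ay": 0,"az": 0,"grip": 0.8},{"dx": 0,"dy": -3.5,"dz": -0.1,"ax": 0,"ay": 0,"az": 0,"grip": 0.8},{"dx": 0,"dy": -5,"dz": -0.1,"ax": 0,"ay": 0,"az": 0,"grip": 0.8},{"dx": 0,"dy": -6.5,"dz": -0.1,"ax": 0,"ay": 0,"az": 0,"grip": 0.8},{"dx": 0,"dy": -8,"dz": -0.1,"ax": 0,"ay": 0,"az": 0,"grip": 0.8},{"dx": 0,"dy": -9.5,"dz": -0.1,"ax": 0,"ay": 0,"az": 0,"grip": 0.8},{"dx": 0,"dy": -10.5,"dz": -0.1,"ax": 0,"ay": 0,"az": 0,"grip": 0.8},{"dx": 0,"dy": -11,"dz": -0.1,"ax": 0,"ay": 0,"az": 0,"grip": 0.8},{"dx": 0,"dy": -11,"dz": -0.1,"ax": 0,"ay": 0,"az": 0,"grip": 0.8}])

```text
t: 20.45
eef_pos: [608.1, -171.5, 79.0]
eef_rot: [[0.986, -0.168, -0.004], [-0.168, -0.986, 0.002], [-0.005, -0.001, -1.0]]
wrist_force: [0.1, 0.1, 0.5]
gripper_width: 8.2
```

Request:
step_arm(motion=[{"dx": 0,"dy": -0.2,"dz": 0,"ax": 0,"ay": 0,"az": 0,"grip": 0.8},{"dx": 0,"dy": -0.4,"dz": 0,"ax": 0,"ay": 0,"az": 0,"grip": 0.8},{"dx": 0,"dy": -0.4,"dz": 0,"ax": 0,"ay": 0,"az": 0,"grip": 0.8}])

```text
t: 20.75
eef_pos: [608.5, -168.7, 79.0]
eef_rot: [[0.985, -0.17, -0.004], [-0.17, -0.985, 0.002], [-0.005, -0.001, -1.0]]
wrist_force: [-0.4, 0.9, -0.5]
gripper_width: 8.0
```

```bash
python3 - <<'E'
from h import *
ex=np.array([.9857,-.1685,0]);ey=np.array([.1685,.9857,0]);o=np.array([600.2,-226.5,0])
for c in("top","side"):
    s=viewer.snapshot(c); np.save(f"{c}7.npy",s,allow_pickle=True)
    for x in spot_in("cover_grip",c)[:3]: p=np.array(x["point"]); print(c,np.round(p),round(x["confidence"],2),"box",np.round([(p-o)@ex,(p-o)@ey],1))
    im=cv2.cvtColor(s["frame"],cv2.COLOR_BGR2GRAY)
    # brightness of cover plane along box y
    print([(y,int(np.median([im[int(v),int(u)] for x in(-40,-35,-30,30,35,40) for u,v in proj(s,o+ex*x+ey*y+[0,0,76])]))) for y in range(-115,116,10)])
st=state();print(st["joint_positions"],st["gripper_width"])
E
```

```text
top [ 584. -282.   78.] 0.69 box [ -6.8 -58. ]
[(-115, 200), (-105, 227), (-95, 227), (-85, 227), (-75, 228), (-65, 228), (-55, 228), (-45, 228), (-35, 228), (-25, 227), (-15, 225), (-5, 145), (5, 85), (15, 87), (25, 78), (35, 83), (45, 89), (55, 90), (65, 92), (75, 93), (85, 92), (95, 92), (105, 89), (115, 84)]
side [ 588. -287.   75.] 0.68 box [ -1.8 -61.7]
[(-115, 215), (-105, 216), (-95, 214), (-85, 217), (-75, 217), (-65, 219), (-55, 218), (-45, 217), (-35, 216), (-25, 215), (-15, 216), (-5, 215), (5, 31), (15, 32), (25, 33), (35, 47), (45, 65), (55, 55), (65, 53), (75, 55), (85, 54), (95, 35), (105, 44), (115, 103)]
[-14.03614808  33.11082437  36.68347761 101.578694   -23.93219608
  53.58337512  22.9950257 ] 7.985341679446069
```

```bash
python3 - <<'E'
from h import *
mv([584.7,-317.2,150],Rt(-9.7,0))
E
```

```text
d(cm) [ 0.15 15.03 -7.11] a [-0.04  0.26 -0.08] at [ 608.5 -168.7   79.1]
```

Request:
step_arm(motion=[{"dx": 0,"dy": 0,"dz": -4,"ax": 0,"ay": 0,"az": 0,"grip": 0},{"dx": 0,"dy": 2,"dz": -7.1,"ax": 0,"ay": 0.2,"az": 0,"grip": 0},{"dx": 0.1,"dy": 6,"dz": -7.1,"ax": 0,"ay": 0.2,"az": 0,"grip": 0},{"dx": 0.1,"dy": 10,"dz": -7.1,"ax": 0,"ay": 0.2,"az": 0,"grip": 0},{"dx": 0.1,"dy": 14,"dz": -7.1,"ax": 0,"ay": 0.2,"az": 0,"grip": 0},{"dx": 0.1,"dy": 15,"dz": -7.1,"ax": 0,"ay": 0.2,"az": 0,"grip": 0},{"dx": 0.1,"dy": 15,"dz": -7.1,"ax": 0,"ay": 0.2,"az": 0,"grip": 0},{"dx": 0.1,"dy": 15,"dz": -7.1,"ax": 0,"ay": 0.2,"az": 0,"grip": 0},{"dx": 0.1,"dy": 15,"dz": -7.1,"ax": 0,"ay": 0.2,"az": 0,"grip": 0}])

```text
t: 21.85
eef_pos: [585.4, -314.1, 149.5]
eef_rot: [[0.986, -0.166, -0.001], [-0.166, -0.986, 0.003], [-0.001, -0.002, -1.0]]
wrist_force: [0.1, -0.0, -1.2]
gripper_width: 0.4
```

```bash
python3 - <<'E'
from h import *
ex=np.array([.9857,-.1685,0]);ey=np.array([.1685,.9857,0]);o=np.array([600.2,-226.5,0])
s=viewer.snapshot("wrist"); im=cv2.cvtColor(s["frame"],cv2.COLOR_BGR2GRAY); st=state(); print(st["t"],st["eef_pos"],st["gripper_width"])
def img(y,x=0):
    P=[o+ex*(x+a*7)+ey*(y+b*16)+[0,0,z] for a in(-1,1) for b in(-1,1) for z in(76,104)]; return np.round(proj(s,P),1)
for y in(-55.5,-60): q=img(y); print(y,q.min(0),q.max(0))
lo=q.min(0).astype(int)-20; hi=q.max(0).astype(int)+15
m=(im[lo[1]:hi[1],lo[0]:hi[0]]<60).astype(np.uint8); n,l,sx,c=cv2.connectedComponentsWithStats(m)
for i in range(1,n):
    if sx[i,4]>60: print(sx[i]+np.r_[lo,0,0,0],c[i]+lo)
# tool tip projection & finger tips
R=np.array(st["eef_rot"]); print("tip",proj(s,st["eef_pos"]))
cv2.imwrite("pics/c9.png",s["frame"])
for r in range(200,320,10): print(r,"".join("#" if v<45 else "+" if v<120 else "." for v in im[r,240:400:3]))
mv(o+ey*-92+[0,0,84],Rt(-9.7,0))
E
```

```text
21.9 [ 585.42844353 -314.14881847  149.5957093 ] 0.12379894541160658
-55.5 [308.8 170.2] [331.8 226.8]
-60 [308.8 176.8] [331.7 233.6]
[ 309  171   22   54 1136] [319.66461268 197.35123239]
tip [[320.35889732 280.48574227]]
200 .......................########.......................
210 .......................+#######.......................
220 +......................+#######......................+
230 #....................................................+
240 #....................................................#
250 #....................................................#
260 #....................................................#
270 #+..................................................+#
280 #.........................................++.........#
290 ....................###++++++++###........++..........
300 ....................##############+........++.........
310 ...................+###############........++.........
d(cm) [-0.01  0.33  6.56] a [-0.12  0.08  0.13] at [ 585.4 -314.1  149.6]
```

Request:
step_arm(motion=[{"dx": 0,"dy": 0.3,"dz": 3,"ax": 0,"ay": 0,"az": 0,"grip": 0},{"dx": 0,"dy": 0.3,"dz": 5.5,"ax": 0,"ay": 0,"az": 0,"grip": 0},{"dx": 0,"dy": 0.3,"dz": 6.5,"ax": 0,"ay": 0,"az": 0,"grip": 0},{"dx": 0,"dy": 0.3,"dz": 6.5,"ax": 0,"ay": 0,"az": 0,"grip": 0},{"dx": 0,"dy": -0.2,"dz": 6.5,"ax": 0,"ay": 0,"az": 0,"grip": 0},{"dx": 0,"dy": -0.7,"dz": 6.5,"ax": 0,"ay": 0,"az": 0,"grip": 0},{"dx": 0,"dy": -1.2,"dz": 6.5,"ax": 0,"ay": 0,"az": 0,"grip": 0},{"dx": 0,"dy": -1.7,"dz": 6.5,"ax": 0,"ay": 0,"az": 0,"grip": 0}])

```text
t: 22.7
eef_pos: [587.9, -299.1, 85.7]
eef_rot: [[0.986, -0.169, 0.0], [-0.169, -0.986, 0.001], [0.0, -0.001, -1.0]]
wrist_force: [-0.5, 1.0, -0.1]
gripper_width: 0.4
```

```bash
cat > hd.py <<'E'
from h import *
ex=np.array([.9857,-.1685,0]);ey=np.array([.1685,.9857,0]);o=np.array([600.2,-226.5,0])
st=state(); d=st["eef_pos"]-o; print("tcp box",np.round([d@ex,d@ey,d[2]],1),"F",np.round([st["wrist_force"]@ex,st["wrist_force"]@ey],1),st["t"])
for c in("top","side"):
    s=viewer.snapshot(c); im=cv2.cvtColor(s["frame"],cv2.COLOR_BGR2GRAY)
    for x in(-48,-40,40,48):
        ys=np.arange(-125,126,1.); w=[]
        P=proj(s,[o+ex*x+ey*y+[0,0,76] for y in ys]); b=cv2.remap(im,P[:,:1].astype(np.float32),P[:,1:].astype(np.float32),1).ravel()
        k=ys[b>170]; print(c,x,(k.min(),k.max(),len(k)) if len(k) else None)
E
python3 hd.py
```

```text
tcp box [  0.1 -73.6  85.7] F [-0.6  0.9] 22.7
top -48 (np.float64(123.0), np.float64(125.0), 3)
top -40 (np.float64(123.0), np.float64(125.0), 3)
top 40 (np.float64(-45.0), np.float64(125.0), 54)
top 48 (np.float64(-51.0), np.float64(125.0), 61)
side -48 (np.float64(-118.0), np.float64(125.0), 133)
side -40 (np.float64(-118.0), np.float64(125.0), 132)
side 40 (np.float64(-118.0), np.float64(125.0), 90)
side 48 (np.float64(-117.0), np.float64(0.0), 74)
```

Request:
step_arm(motion=[{"dx": 0,"dy": -0.3,"dz": 0,"ax": 0,"ay": 0,"az": 0,"grip": 0},{"dx": 0,"dy": -0.6,"dz": 0,"ax": 0,"ay": 0,"az": 0,"grip": 0},{"dx": 0,"dy": -0.6,"dz": 0,"ax": 0,"ay": 0,"az": 0,"grip": 0}])

```text
t: 23.1
eef_pos: [588.5, -293.2, 84.9]
eef_rot: [[0.986, -0.169, -0.001], [-0.169, -0.986, 0.001], [-0.001, -0.001, -1.0]]
wrist_force: [0.5, 0.3, 0.4]
gripper_width: 0.3
```

Request:
step_arm(motion=[{"dx": 0,"dy": -0.3,"dz": 0,"ax": 0,"ay": 0,"az": 0,"grip": 0},{"dx": 0,"dy": -0.6,"dz": 0,"ax": 0,"ay": 0,"az": 0,"grip": 0},{"dx": 0,"dy": -0.6,"dz": 0,"ax": 0,"ay": 0,"az": 0,"grip": 0}])

```text
t: 23.4
eef_pos: [589.5, -287.1, 84.8]
eef_rot: [[0.986, -0.169, -0.001], [-0.169, -0.986, 0.002], [-0.001, -0.001, -1.0]]
wrist_force: [0.4, 0.0, 0.9]
gripper_width: 0.1
```

```bash
python3 hd.py | egrep "tcp|side"
```

```text
tcp box [ -0.3 -61.6  84.8] F [0.3 0.1] 23.4
side -48 (np.float64(-118.0), np.float64(125.0), 133)
side -40 (np.float64(-118.0), np.float64(125.0), 132)
side 40 (np.float64(-118.0), np.float64(1.0), 83)
side 48 (np.float64(-117.0), np.float64(-40.0), 78)
```

```bash
python3 - <<'E'
from h import *
st=state()
s=viewer.snapshot("wrist"); im=cv2.cvtColor(s["frame"],cv2.COLOR_BGR2GRAY)
print("tip",proj(s,st["eef_pos"]))
for r in range(150,320,6): print(r,"".join("#" if v<30 else "%" if v<60 else "+" if v<120 else "." for v in im[r,270:370:1]))
s=viewer.snapshot("side"); im=cv2.cvtColor(s["frame"],cv2.COLOR_BGR2GRAY)
print("tip",proj(s,st["eef_pos"]),"handle",proj(s,[590.8,-281.2,76]),proj(s,[590.8,-281.2,104]))
for r in range(255,325,2): print(r,"".join("#" if v<30 else "%" if v<60 else "+" if v<120 else "." for v in im[r,370:450:1]))
for x in spot_in("cover_grip","side")[:3]: print(x["point"],x["confidence"],proj(s,x["point"]))
E
```

```text
tip [[320.36694794 280.21008635]]
150 %%%%%%%%%%%%%%%%%%%%%%%%%%%%%%%%%%%%%%%%%%%%%%%%%%%%%%%%%%%%%%%%%%%%%%%%%%%%%%%%%+++++++++++++++++++
156 ....................................................................................................
162 ....................................................................................................
168 ....................................................................................................
174 ....................................................................................................
180 ....................................................................................................
186 ....................................................................................................
192 ....................................................................................................
198 ....................................................................................................
204 ....................................................................................................
210 ............
[... 4411 characters left out ...]
.............................................+..
311 %%%%%%%%%%%%####%+.......................................................+.+.+++
313 %%%%%%%%%%%%%%####%+...................................................+..++++%%
315 %%%%%%%%%%%%%%%%%###%%............................................++..+++++++%+%
317 %%%%%%%%%%%%%%%%%%%###%%+.....................................++..++++%%+++%++++
319 %%%%%%%%%%%%%%%%%%%%%###%%+...............................++..++++%%+++%%+++++++
321 %%%%%%%%%%%%%%%%%%%%%%%####%+.........................+.+..+++++%%+%+%+++%+++%++
323 %%%%%%%%%%%%%%%%%%%%%%%%%%###%+.....................+..+++%+%%%+%%++%++%+++++%++
[587.4, -290.9, 75.9] 0.57 [[410.02465853 302.70305504]]
```

```bash
cat > loc.py <<'E'
from h import *
ex=np.array([.9857,-.1685,0]);ey=np.array([.1685,.9857,0]);o=np.array([600.2,-226.5,0])
def loc():
    s=viewer.snapshot("wrist"); im=cv2.cvtColor(s["frame"],cv2.COLOR_BGR2GRAY); st=state(); d=st["eef_pos"]-o
    print("tcp box",np.round([d@ex,d@ey,d[2]],1),"t",st["t"],"w",st["gripper_width"])
    B=lambda u,v,z:(lambda p:np.round([p@ex,p@ey],1))(onplane(s,u,v,z)-o)
    col=im[:,int(proj(s,o+ex*0+ey*0+[0,0,104])[0,0])].astype(int); 
    k=np.nonzero(np.diff((col[:300]>110).astype(int)))[0]; print([(int(r),B(320,r,76)[1],B(320,r,104)[1]) for r in k if r>20])
    c2=im[:,350].astype(int); k=np.nonzero(np.diff((c2[:300]>110).astype(int)))[0]; print("col350",[(int(r),B(350,r,76)[1]) for r in k])
loc()
E
python3 loc.py
```

```text
tcp box [ -0.4 -62.4  84.9] t 23.7 w 0.45769279199830654
[(150, np.float64(5.1), np.float64(7.3)), (235, np.float64(-39.8), np.float64(-31.5))]
col350 [(150, np.float64(5.1))]
```

Request:
step_arm(motion=[{"dx": 0,"dy": 0,"dz": -1,"ax": 0,"ay": 0,"az": 0,"grip": 0},{"dx": 0,"dy": 1.5,"dz": -1,"ax": 0,"ay": 0,"az": 0,"grip": 0},{"dx": 0,"dy": 3.3,"dz": -1,"ax": 0,"ay": 0,"az": 0,"grip": 0},{"dx": 0,"dy": 3.3,"dz": 0,"ax": 0,"ay": 0,"az": 0,"grip": 0},{"dx": 0,"dy": 3.3,"dz": 1,"ax": 0,"ay": 0,"az": 0,"grip": 0},{"dx": 0,"dy": 3.3,"dz": 1.5,"ax": 0,"ay": 0,"az": 0,"grip": 0},{"dx": 0,"dy": 3.3,"dz": 1.5,"ax": 0,"ay": 0,"az": 0,"grip": 0},{"dx": 0,"dy": 3.3,"dz": 1.5,"ax": 0,"ay": 0,"az": 0,"grip": 0}])

```text
t: 24.5
eef_pos: [583.9, -319.6, 69.5]
eef_rot: [[0.986, -0.168, -0.001], [-0.168, -0.986, 0.002], [-0.002, -0.001, -1.0]]
wrist_force: [0.5, -0.3, 0.5]
gripper_width: 0.0
```

Request:
step_arm(motion=[{"dx": 0,"dy": 0,"dz": 0.4,"ax": 0,"ay": 0,"az": 0,"grip": 0},{"dx": 0,"dy": 0,"dz": 0.8,"ax": 0,"ay": 0,"az": 0,"grip": 0},{"dx": 0,"dy": 0,"dz": 0.8,"ax": 0,"ay": 0,"az": 0,"grip": 0},{"dx": 0,"dy": 0,"dz": 0.8,"ax": 0,"ay": 0,"az": 0,"grip": 0}])

```text
t: 24.9
eef_pos: [583.6, -320.3, 61.8]
eef_rot: [[0.986, -0.169, -0.001], [-0.169, -0.986, 0.001], [-0.001, -0.001, -1.0]]
wrist_force: [-0.6, -0.2, -1.5]
gripper_width: 0.3
```

Request:
step_arm(motion=[{"dx": 0,"dy": 0,"dz": 0.3,"ax": 0,"ay": 0,"az": 0,"grip": 0},{"dx": 0,"dy": -0.5,"dz": 0.3,"ax": 0,"ay": 0,"az": 0,"grip": 0},{"dx": 0,"dy": -1,"dz": 0.3,"ax": 0,"ay": 0,"az": 0,"grip": 0},{"dx": 0,"dy": -1.5,"dz": 0.3,"ax": 0,"ay": 0,"az": 0,"grip": 0},{"dx": 0,"dy": -2,"dz": 0.3,"ax": 0,"ay": 0,"az": 0,"grip": 0},{"dx": 0,"dy": -2.5,"dz": 0.3,"ax": 0,"ay": 0,"az": 0,"grip": 0},{"dx": 0,"dy": -2.5,"dz": 0.3,"ax": 0,"ay": 0,"az": 0,"grip": 0}])

```text
t: 25.6
eef_pos: [588.1, -294.7, 58.9]
eef_rot: [[0.986, -0.168, -0.001], [-0.168, -0.986, 0.002], [-0.002, -0.002, -1.0]]
wrist_force: [-0.3, -0.3, -0.6]
gripper_width: 0.3
```

```bash
python3 loc.py
```

```text
tcp box [ -0.4 -69.3  58.9] t 25.65 w 0.4580631552838968
[(108, np.float64(18.0), np.float64(17.4)), (209, np.float64(-26.3), np.float64(-20.0))]
col350 [(108, np.float64(18.0))]
```

Request:
step_arm(motion=[{"dx": 0,"dy": -0.7,"dz": 0,"ax": 0,"ay": 0,"az": 0,"grip": 0},{"dx": 0,"dy": -1.7,"dz": 0,"ax": 0,"ay": 0,"az": 0,"grip": 0},{"dx": 0,"dy": -2.7,"dz": 0,"ax": 0,"ay": 0,"az": 0,"grip": 0},{"dx": 0,"dy": -3.7,"dz": 0,"ax": 0,"ay": 0,"az": 0,"grip": 0},{"dx": 0,"dy": -4.7,"dz": 0,"ax": 0,"ay": 0,"az": 0,"grip": 0},{"dx": 0,"dy": -5.7,"dz": 0,"ax": 0,"ay": 0,"az": 0,"grip": 0},{"dx": 0,"dy": -6.7,"dz": 0,"ax": 0,"ay": 0,"az": 0,"grip": 0},{"dx": 0,"dy": -7.7,"dz": 0,"ax": 0,"ay": 0,"az": 0,"grip": 0},{"dx": 0,"dy": -8.6,"dz": 0,"ax": 0,"ay": 0,"az": 0,"grip": 0},{"dx": 0,"dy": -9.2,"dz": 0,"ax": 0,"ay": 0,"az": 0,"grip": 0},{"dx": 0,"dy": -9.5,"dz": 0,"ax": 0,"ay": 0,"az": 0,"grip": 0},{"dx": 0,"dy": -9.5,"dz": 0,"ax": 0,"ay": 0,"az": 0,"grip": 0}])

```text
t: 26.85
eef_pos: [604.7, -200.6, 58.9]
eef_rot: [[0.986, -0.169, -0.0], [-0.169, -0.986, 0.002], [-0.001, -0.002, -1.0]]
wrist_force: [0.2, 0.1, -0.4]
gripper_width: 0.5
```

Request:
step_arm(motion=[{"dx": 0,"dy": -0.2,"dz": 0,"ax": 0,"ay": 0,"az": 0,"grip": 0},{"dx": 0,"dy": -0.4,"dz": 0,"ax": 0,"ay": 0,"az": 0,"grip": 0},{"dx": 0,"dy": -0.4,"dz": 0,"ax": 0,"ay": 0,"az": 0,"grip": 0}])

```text
t: 27.15
eef_pos: [605.2, -198.2, 59.0]
eef_rot: [[0.986, -0.17, -0.0], [-0.17, -0.986, 0.001], [-0.0, -0.001, -1.0]]
wrist_force: [0.1, -2.3, -2.5]
gripper_width: 0.1
```

```bash
python3 loc.py
```

```text
tcp box [ 0.1 28.7 59. ] t 27.2 w 0.7386289351976091
[(95, np.float64(121.2), np.float64(119.9)), (108, np.float64(116.0), np.float64(115.4)), (209, np.float64(71.6), np.float64(78.0))]
col350 [(96, np.float64(120.8)), (108, np.float64(115.9))]
```

Request:
step_arm(motion=[{"dx": 0,"dy": -0.2,"dz": 0,"ax": 0,"ay": 0,"az": 0,"grip": 0},{"dx": 0,"dy": -0.3,"dz": 0,"ax": 0,"ay": 0,"az": 0,"grip": 0},{"dx": 0,"dy": -0.3,"dz": 0,"ax": 0,"ay": 0,"az": 0,"grip": 0}])

```text
t: 27.5
eef_pos: [605.6, -195.0, 59.1]
eef_rot: [[0.986, -0.169, -0.0], [-0.169, -0.986, 0.001], [-0.0, -0.001, -1.0]]
wrist_force: [0.5, -2.4, -0.7]
gripper_width: 0.2
```

Request:
step_arm(motion=[{"dx": 0,"dy": -0.2,"dz": 0,"ax": 0,"ay": 0,"az": 0,"grip": 0},{"dx": 0,"dy": -0.3,"dz": 0,"ax": 0,"ay": 0,"az": 0,"grip": 0},{"dx": 0,"dy": -0.3,"dz": 0,"ax": 0,"ay": 0,"az": 0,"grip": 0}])

```text
t: 27.8
eef_pos: [605.8, -193.4, 59.2]
eef_rot: [[0.985, -0.17, -0.0], [-0.17, -0.985, -0.001], [-0.0, 0.001, -1.0]]
wrist_force: [1.3, -4.7, -2.5]
gripper_width: 0.3
```

Request:
step_arm(motion=[{"dx": 0,"dy": -0.2,"dz": 0,"ax": 0,"ay": 0,"az": 0,"grip": 0},{"dx": 0,"dy": -0.4,"dz": 0,"ax": 0,"ay": 0,"az": 0,"grip": 0},{"dx": 0,"dy": -0.4,"dz": 0,"ax": 0,"ay": 0,"az": 0,"grip": 0}])

```text
t: 28.1
eef_pos: [605.8, -193.4, 59.3]
eef_rot: [[0.985, -0.172, 0.0], [-0.172, -0.985, -0.006], [0.001, 0.006, -1.0]]
wrist_force: [0.8, -10.2, -3.7]
gripper_width: 0.4
```

```bash
python3 loc.py
```

```text
tcp box [-0.  33.6 59.3] t 28.15 w 0.22035272655638954
[(107, np.float64(121.3), np.float64(120.9)), (108, np.float64(120.9), np.float64(120.6)), (210, np.float64(76.1), np.float64(82.8))]
col350 []
```

Request:
step_arm(motion=[{"dx": 0,"dy": 0.8,"dz": 0,"ax": 0,"ay": 0,"az": 0,"grip": 0},{"dx": 0,"dy": 2,"dz": 0,"ax": 0,"ay": 0,"az": 0,"grip": 0},{"dx": 0,"dy": 2,"dz": -3,"ax": 0,"ay": 0,"az": 0,"grip": 0},{"dx": 0,"dy": 2,"dz": -8,"ax": 0,"ay": 0,"az": 0,"grip": 0},{"dx": 0,"dy": 4,"dz": -13,"ax": 0,"ay": 0,"az": 0,"grip": 0},{"dx": 0,"dy": 6,"dz": -15,"ax": 0,"ay": 0,"az": 0,"grip": 0},{"dx": 0,"dy": 6,"dz": -15,"ax": 0,"ay": 0,"az": 0,"grip": 0},{"dx": 0,"dy": 6,"dz": -15,"ax": 0,"ay": 0,"az": 0,"grip": 0}])

```text
t: 28.95
eef_pos: [596.1, -247.1, 209.0]
eef_rot: [[0.985, -0.17, -0.001], [-0.17, -0.985, 0.003], [-0.001, -0.003, -1.0]]
wrist_force: [0.1, 1.3, -0.9]
gripper_width: 0.2
```

```bash
python3 - <<'E'
from h import *
ex=np.array([.9857,-.1685,0]);ey=np.array([.1685,.9857,0]);o=np.array([600.2,-226.5,0])
s0=np.load("s6.npy",allow_pickle=True).item()
for c in("top","side"):
    s=viewer.snapshot(c); im=cv2.cvtColor(s["frame"],cv2.COLOR_BGR2GRAY)
    for x in(-45,-30,30,45):
        ys=np.arange(-130,131,1.); P=proj(s,[o+ex*x+ey*y+[0,0,76] for y in ys]).astype(np.float32); b=cv2.remap(im,P[:,:1],P[:,1:],1).ravel()
        k=ys[(b>170)&(abs(ys)<119)]; print(c,x,(k.min(),k.max(),len(k)) if len(k) else None)
    for t in("collar","hanger"):
        print(c,t,[(np.round(Hm.T@(np.array(x["point"])-NK)).tolist(),round(x["confidence"],2)) for x in spot_in(t,c)[:3]])
    if c=="side":
        u=proj(s,NK+Hm@np.array([0,120,-20]))[0].astype(int); sl=np.s_[u[1]-35:u[1]+40,u[0]-30:u[0]+30]
        d=cv2.absdiff(s["frame"][sl],s0["frame"][sl]).max(2); print("changed px near hanger since release",(d>60).sum(),d.size)
print(state()["t"],state()["eef_pos"])
E
```

```text
top -45 (np.float64(57.0), np.float64(118.0), 62)
top -30 (np.float64(50.0), np.float64(118.0), 69)
top 30 (np.float64(19.0), np.float64(118.0), 100)
top 45 (np.float64(12.0), np.float64(118.0), 107)
top collar [([2.0, 143.0, 8.0], 0.69)]
top hanger [([-156.0, -564.0, -132.0], 0.8), ([26.0, -542.0, -130.0], 0.76), ([-7.0, 109.0, -20.0], 0.65)]
side -45 (np.float64(-2.0), np.float64(118.0), 121)
side -30 (np.float64(-2.0), np.float64(118.0), 121)
side 30 (np.float64(-1.0), np.float64(118.0), 120)
side 45 (np.float64(-1.0), np.float64(118.0), 120)
side collar [([-8.0, 136.0, 4.0], 0.39)]
side hanger [([-7.0, 105.0, -32.0], 0.95), ([-172.0, -397.0, -129.0], 0.88), ([-170.0, -587.0, -133.0], 0.57)]
changed px near hanger since release 0 4500
29.25 [ 596.13621983 -246.31288497  207.64965742]
```

```bash
python3 -c "
from cell import ticket,state
print(ticket.hand_in(), state()['t'])"
```

```text
the job is handed in; nothing more can be done
the job is handed in; nothing more can be done
```

The hanger is on the thick bar, resting against the stop collar. The cover is shut, and I handed the job in at about 29 s of the 72 s allowed.

**Hanger:** I gripped it by the tab and lifted it out, then hooked it over at the neck and slid it until it touched the collar. The push on the collar was about 2.7 N, against the 9 N at which it slips. After release, the close-up showed it hanging against the collar with no visible gap. The side picture showed no change around it from then until the end.

**Cover:** I pushed it by its handle until it stopped moving at about 10 N. In the side picture it then spans box y −2 to about +120, so it reads as fully shut.

**What went wrong or disagreed:**
- The hanger turned about 7° in the grip during the carry. I measured this and corrected it before hooking.
- My first attempt to grip the cover handle missed, and the first push went over the top of it. The real fingertips seem to sit about 25 mm above the TCP the robot reports. I pushed lower instead.
- I did not re-measure the collar's position after contact; the network's readings of it only agree to within several mm. That it stayed put rests on the low contact force.
- I did not measure the bystanders again at the end. No unexpected contact force appeared in the readings at the end of each move.

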